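# Unload hot circuit boards from the preheater with a spatula and book the rack in

### The job

Switch the preheater off by pushing its red-knobbed lever right over, away from you, and then use the red-handled spatula to move every circuit board from the preheater onto the raised cooling rack, each standing level with its two runners across both ledges; the boards are hot, so never touch them with the gripper or arm. When all are on the rack and clear of the spatula, take the hand scanner, aim its beam squarely at the middle of the rack's barcode label from about 10 cm and hold it still for two seconds. Finish with the spatula and the scanner standing upright on their own mats, lined up as marked, all boards still on the rack, and leave the solder spool and flux bottle where they are.

Things in the scene. Friction and masses are not known exactly. Their poses are not given: they have to be found in the camera images.
- board_a: hot green circuit board, 96 (x) x 84 (y) x 4 mm, on two black runners along its x edges (96 long, 8 wide, 16 high, at y = +-38): the tunnel under it, open at both x ends, is 68 mm wide, 16 high. Parts up to 8 mm above its top. About 0.12 kg. Origin: centre, at the runners' undersides; board top 20 mm up. Starts on the preheater, x about along its x. May be absent (2 or 3 are present)
- board_b: hot green circuit board, 96 (x) x 84 (y) x 4 mm, on two black runners along its x edges (96 long, 8 wide, 16 high, at y = +-38): the tunnel under it, open at both x ends, is 68 mm wide, 16 high. Parts up to 8 mm above its top. About 0.12 kg. Origin: centre, at the runners' undersides; board top 20 mm up. Starts on the preheater, x about along its x. May be absent (2 or 3 are present)
- board_c: hot green circuit board, 96 (x) x 84 (y) x 4 mm, on two black runners along its x edges (96 long, 8 wide, 16 high, at y = +-38): the tunnel under it, open at both x ends, is 68 mm wide, 16 high. Parts up to 8 mm above its top. About 0.12 kg. Origin: centre, at the runners' undersides; board top 20 mm up. Starts on the preheater, x about along its x. May be absent (2 or 3 are present)
- preheater: white preheater, fixed, 220 mm (x) by 380 mm (y); its dark flat plate's top is 45 mm above the table. Aluminium fences, 8 mm wide, 10 mm above the plate, along the back (+x) and both y sides; the front (-x, facing the robot) is open. Origin: centre of its underside on the table; x points away from the robot
- heater_switch (a joint): preheater's switch lever, beside its right (-y) wall: 70 mm lever with a red knob 26 mm across on a 70 x 50 x 25 mm white block at preheater x = 0, y = -228 mm. 0: leaning to the robot (preheater's -x), on; 1.0 rad: leaning away (+x) against its stop, off. Turns about the preheater's y, 22 mm above the table; light (about 1 N at the knob); stays where left
- heater_switch_tip (a point): centre of the switch lever's red knob, 70 mm from the lever's axis; 83 mm above the table at 0 and at 1.0 rad, 92 mm when upright; it travels 67 mm along the preheater's +x from 0 to 1.0 rad
- rack: aluminium cooling rack, fixed. Two level ledges along its y, each 360 mm long, 28 mm wide, at x = -44 and +44, tops 60 mm above the table, a 60 mm open gap between. Lips at x = +-60 (116 mm clear between): front (-x) 4 mm above the ledges, back 12 mm; end lips at y = +-183, 12 mm. Origin: its centre at table level; x points away from the robot
- rack_place (a point): middle of the rack at ledge height (60 mm above the rack's origin). A board belongs with its x along the rack's x, either way round, its runners across both ledges and its origin at this height and at rack x = 0 (it fits between the lips with 10 mm to spare each way). Three fit side by side, for instance at rack y = -115, 0 and +115 mm
- label: barcode label on a yellow plate 60 by 80 mm, fixed behind the middle of the rack at rack x = 100, y = 0, z = 110 mm (its centre), leaning back 45 degrees: it faces up and towards the robot (rack's -x). Origin: centre of its face; z: out of the face
- spatula: steel spatula, raised red handle. Blade 90 (x) x 48 (y) x 3 mm; origin: centre of the blade's underside; x from handle to tip, z up. A 30 mm wide neck climbs from the blade's rear edge (x = -45) back to the handle (x = -66, 68 up). A black heel (8 x 34 mm, at x = -157) reaches down level with the blade's underside, so it stands level by itself. About 0.18 kg
- spatula_grip (a point): where to grip the spatula, from above with the fingers closing along its y: on the handle's centre line, 100 mm behind (-x of) the spatula's origin and 70 mm above it. The handle is a level bar 100 mm long (spatula x = -65 to -165), 20 mm wide (y), 24 mm high
- spatula_mat: flat red-edged marking 240 by 80 mm on the table, under 2 mm thick: the spatula's place. The spatula is home when its origin and x axis match this one's. Origin: where the blade's centre belongs (60 mm to +x of the marking's middle); x as the spatula's
- scanner: black and yellow hand scanner, a bar 120 mm long (x), 42 mm wide (y), 34 mm high, on its flat underside. Origin: centre of the bar's underside; x towards the scan head; z up. Grip from above across y at its middle. About 0.2 kg
- scan_head: yellow head on the scanner's front with the red window. Origin: centre of the window, at x = 68, y = 0, z = 30 mm of the scanner; its x axis is the beam, forwards and 45 degrees down when the scanner is level. The label reads when its centre is on the beam (within 15 mm), 60 to 150 mm from the window, the beam square to it (within 20 degrees)
- scanner_mat: flat blue-edged marking 170 by 70 mm on the table, under 2 mm thick: the scanner's place. The scanner is home when its origin and x axis match this one's. Origin: where the scanner's origin belongs (10 mm to -x of the marking's middle); x as the scanner's
- solder_spool: aluminium solder spool, 60 mm across and 52 mm high, standing between preheater and rack; not to be disturbed. Origin: centre of its underside
- flux_bottle: amber bottle, 48 mm across and 110 mm high, left of the preheater; not to be disturbed. Origin: centre of its underside
Things that resemble listed ones, but are neither listed nor needed, are in the scene too. Leave any orange look-alike of the board_c alone.

How it is judged (in metres and radians):
On the way, in this order (a step that is already met when the one before it is completed fails the run):
1. the preheater's switch lever is pushed over to off (value of joint heater_switch above 0.8 rad), for 0.1 s.
2. every board stands level on both ledges of the rack, clear of the spatula (x of board_a in the frame of rack between -0.018 and 0.018 m and y of board_a in the frame of rack between -0.165 and 0.165 m and z of board_a in the frame of rack between 0.055 and 0.065 m and angle between each of board_a, board_b, board_c's own z axis and vertical below 0.08 rad and linear speed of each of board_a, board_b, board_c below 0.03 m/s and x of board_b in the frame of rack between -0.018 and 0.018 m and y of board_b in the frame of rack between -0.165 and 0.165 m and z of board_b in the frame of rack between 0.055 and 0.065 m and x of board_c in the frame of rack between -0.018 and 0.018 m and y of board_c in the frame of rack between -0.165 and 0.165 m and z of board_c in the frame of rack between 0.055 and 0.065 m and contact force between spatula and board_a below 0.05 N and contact force between spatula and board_b below 0.05 N and contact force between spatula and board_c below 0.05 N), for 0.2 s.
3. the scanner is held still with its beam squarely on the label's middle, 60 to 150 mm away, for nearly two seconds (x of label in the frame of scan_head between 0.06 and 0.15 m and y of label in the frame of scan_head between -0.015 and 0.015 m and z of label in the frame of scan_head between -0.015 and 0.015 m and angle between the x axis of scan_head and the z axis of label, either way round below 0.4 rad and linear speed of scanner below 0.03 m/s and angular speed of scanner below 0.25 rad/s), for 1.8 s.
At the end, for the whole second after the job is handed in: Lever past 0.8 rad. Every board at rest, level (0.08 rad) on the ledges, origin within 18 mm of rack x = 0, 165 mm of y = 0, 55-65 mm up, clear of the spatula. Spatula and scanner at rest, upright on the table, origins within 30 mm of their mats', x axes within 0.3 rad, either way round (all of step 2 and value of joint heater_switch above 0.8 rad and horizontal distance between spatula and spatula_mat below 0.03 m and angle between the x axis of spatula and the x axis of spatula_mat, either way round below 0.3 rad and angle between each of spatula, scanner's own z axis and vertical below 0.1 rad and height (world z) of each of spatula, scanner below 0.012 m and linear speed of each of spatula, scanner below 0.03 m/s and horizontal distance between scanner and scanner_mat below 0.03 m and angle between the x axis of scanner and the x axis of scanner_mat, either way round below 0.3 rad); the robot touches nothing.
It fails at once if the gripper or arm touches a hot board (contact force between any of the fingers, the arm and board_a above 0.5 N or contact force between any of the fingers, the arm and board_b above 0.5 N or contact force between any of the fingers, the arm and board_c above 0.5 N).
It fails at once if the solder spool or flux bottle is moved 25 mm or tipped (distance of any of solder_spool, flux_bottle from where it was at the start of the episode above 0.025 m or angle between any of solder_spool, flux_bottle's own z axis and vertical above 0.4 rad).
Of board_a, board_b, board_c only 2 to 3 are there at a start; the rules pass over those that are not, and their reading is None.
At some moment in a run one of board_a, board_b, board_c, scanner may be knocked a few centimetres aside while the robot is not near it.
It also fails if it takes over 208 s, if anything falls off the work surface, if the arm or the gripper's body presses on something with over 40 N, if the wrist force passes 120 N, or if a joint passes its speed limit or range.

### The arm

A 6-joint arm with a two-finger parallel gripper is mounted at the origin on the work surface. World frame = base frame: x ahead of the robot, y to its left, z up, the work surface at z = 0. Lengths are in m, angles in degrees, forces in N, time in s.
With the tool pointing down it reaches from about 0.4 to 0.825 m from the base axis. Payload 7 kg.
Tool frame: the origin (TCP) lies midway between the tips of the shut fingers; the grasp point (between the pads) lies 19 mm behind it; z points along the fingers, y is the line along which they close (so a half turn about z gives the same grasp; the last joint's range is limited). The gripper opens to 88 mm and grips with 3 to 60 N. Pads are 19 mm wide; open, the fingers measure 130 mm over their backs; the gripper's body (78 mm by 193 mm) begins 47 mm behind the grasp point.
Start: joints at [88.241, 20.546, 0.682, 0, -70.136, -16.507], TCP at [0.212, 0.641, 0.227] pointing down, gripper open.
Joint ranges: [-176.03, 176.03], [-82.01, 121.73], [-58.28, 71.71], [-173.87, 95.51], [-174.79, -0.11], [-173.66, 173.66]. Speed limits (degrees/s): [136.94, 136.94, 172.46, 180, 180, 180].

### API

Orientations are given as [roll, pitch, yaw] about the fixed x, y, z axes, in that order (R = Rz(yaw) Ry(pitch) Rx(roll)).
In Python, from plant import get_state, optics, order gives the robot as it stands. The module is installed in compiled form; this text tells all that it offers.
- The arm moves only by the tool send_rows, never from a script. Its argument "moves" is a list of rows, each an object with "slide": the shift along the tool's x, y, z as a fraction of full scale, a list of three; "turn": the turn about the tool's z as a fraction of full scale; "gripper": the opening, from 0 (shut) to 1 (fully open). A call has exactly 5 rows; each row is the pose to reach, as a shift and turn from the pose commanded when the call began, along the tool's axes at that moment; what a row does not reach only later rows make up. Full scale, the value 1, is 150 mm for a shift and 90 degrees for a turn. A row lasts 1/12 s, in which the tool goes at most 41.7 mm and 7.16 degrees, less where a joint would pass 70% of its speed; a pose out of reach is approached as far as the arm can. A call with a number of a shift or a turn outside -1 to 1 is refused whole. A call with a gripper value outside its range is refused whole. The fingers move at their own pace and stop on an object; "newtons" is the grip in N (left out, the last holds). Time passes only in rows, so rows that repeat a pose let the fingers close, or fill a call up. It gives the time, the measured TCP pose, the force, the opening and the grip force at its end, in the units of the state.
- get_state(): the state, without advancing time (a new reading comes with each control period).
- optics.capture(name): name is "side" or "top"; returns a dict with "img" (400x640x3 uint8, red, green, blue), "intrinsics" (3x3 intrinsics, pixels), "origin" and "attitude" of the camera in the world. Camera axes: x right, y down, z forward; pixel columns grow to the right and rows downward; lengths in m; the calibration is good to about 2 mm. A picture is of the moment at which its call begins. There is no depth.
- order.close_job(): hands the job in; it is judged then, once.
Trained networks look in the newest picture that a camera, given by its name, has taken for a name from the list of things; names that differ only in an ending like _2 or _b are one class to them, and where a whole thing is asked for, a point or a joint stands for the part that bears it (a point fixed in the world has none). Each returns a list of dicts, best first, with "p" (0 to 1); they miss things now and then, are a little off and sometimes report something else, mostly with a low value. They report only what shows in the picture. A call takes as long as a camera call. They do not tell look-alikes from the thing itself.
- optics.look_for(camera, name): "location" ([x, y, z] in m, in world coordinates, good to about 4 mm: the middle of the surface that is visible of it).
The state is a dict: "time_s": time; "joints": joint angles; "qd": joint speeds; "joint_torque": joint torques, N m; "tcp_pos": TCP position; "eef_rot": TCP orientation; "contact_force": force on the tool from outside, world axes, zero at the start; "moment": the same for the moment, N m; "gripper_width": finger opening in m; "gripper_force": force on a finger pad.
Only numpy, scipy, OpenCV 4.12 (cv2) and the standard library are available. Lean on these libraries where they do the work, as an engineer would, in place of code of your own. Each camera call takes 0.05 s, during which the arm holds its last target. There are 200 camera calls.

## Working session

There is one attempt and no reset: what is moved stays moved. The work goes in short steps, Python scripts to look and compute and a tool call to move; the robot and the scene stay as the last step left them, time stands still between calls to the robot, and variables do not carry over. Pictures are saved under pics/ and viewed, at most 14 in all, crops included, and the job is handed in when it is done.

Besides the shell and the picture viewer there is one more tool, called after "Emit:" as a command line: name --argument value ..., lists and objects as JSON in quotes. send_rows: Moves the arm, as the interface text tells. Shift numbers are shares of 150 mm and turn numbers shares of 90 degrees, none past 1 either way. Its arguments: {"type":"object","properties":{"moves":{"type":"array"},"newtons":{"type":"number"}},"required":["moves"]}

```bash
mkdir -p pics; ls
cat > h.py <<'E'
import numpy as np, cv2
from plant import get_state, optics, order
from scipy.spatial.transform import Rotation as R
def cap(n, f=None):
    c=optics.capture(n)
    if f: cv2.imwrite('pics/'+f, c['img'][:,:,::-1])
    return c
def att(c):
    a=np.array(c['attitude'],float)
    return a if a.shape==(3,3) else R.from_euler('xyz',a,degrees=True).as_matrix()
def ray(c,u,v,z):
    K=np.array(c['intrinsics']); d=att(c)@np.linalg.inv(K)@[u,v,1]; o=np.array(c['origin'])
    return o+d*(z-o[2])/d[2]
def proj(c,p):
    K=np.array(c['intrinsics']); q=K@(att(c).T@(np.array(p)-c['origin'])); return q[:2]/q[2]
E
python3 - <<'E'
from h import *
for n in ['top','side']:
    c=cap(n,n+'0.png'); print(n,c['origin'],c['attitude'],np.array(c['intrinsics']).tolist())
    for k in ['board_a','preheater','heater_switch_tip','heater_switch','rack','label','spatula','spatula_grip','spatula_mat','scanner','scan_head','scanner_mat','solder_spool','flux_bottle']:
        try: print(k,[(np.round(d['location'],3).tolist(),round(d['p'],2)) for d in optics.look_for(n,k)])
        except Exception as e: print(k,e)
s=get_state(); print(s)
E
```

```text
pics
top [0.2265262  0.12729592 1.61393092] [-168.41553559    0.1782442   -90.41893502] [[480.9119996239712, 0.0, 306.08990980217493], [0.0, 480.9119996239712, 202.52910717538748], [0.0, 0.0, 1.0]]
board_a [([0.303, 0.382, 0.019], 0.92), ([0.566, 0.353, 0.068], 0.83), ([0.699, 0.157, 0.061], 0.58)]
preheater [([0.606, 0.234, 0.046], 0.58)]
heater_switch_tip [([0.69, 0.028, 0.096], 0.51)]
heater_switch [([0.693, 0.03, 0.096], 0.52), ([0.608, 0.233, 0.045], 0.48)]
rack [([0.632, -0.302, 0.061], 0.72), ([0.715, -0.313, 0.111], 0.6)]
label [([0.714, -0.312, 0.112], 0.95), ([0.429, -0.12, 0.05], 0.33)]
spatula [([0.388, 0.169, 0.003], 0.78)]
spatula_grip [([0.397, 0.174, 0.003], 0.76)]
spatula_mat [([0.393, 0.129, 0.006], 0.93)]
scanner [([0.422, -0.17, 0.034], 0.58)]
scan_head [([0.633, -0.3, 0.06], 0.73), ([0.431, -0.12, 0.051], 0.41)]
scanner_mat [([0.422, -0.17, 0.034], 0.64), ([0.434, -0.158, 0.003], 0.63)]
solder_spool [([0.762, -0.043, 0.056], 0.76)]
flux_bottle [([0.49, 0.556, 0.075], 0.48)]
side [ 0.19582135 -0.70578471  0.91143517] [-132.05728198    1.16205961  -23.74430732] [[4
[... 910 characters left out ...]
057], 0.87)]
{'time_s': 1.5, 'joints': array([ 8.82424755e+01,  2.05459702e+01,  6.80342452e-01, -4.78735436e-04,
       -7.01350192e+01, -1.65073153e+01]), 'qd': array([-0.01157551,  0.00330893, -0.03976019, -0.08262884, -0.0660511 ,
        0.0409107 ]), 'joint_torque': array([-2.80017803e-04, -5.82371736e+01,  2.93294871e+01,  7.00278148e+00,
        1.22969557e-02, -2.66965048e-05]), 'tcp_pos': array([0.21155457, 0.64095735, 0.22655184]), 'eef_rot': array([ 1.79999252e+02,  2.47867159e-04, -1.82650025e+01]), 'contact_force': array([-0.04924026,  0.3104935 ,  0.63953214]), 'moment': array([-0.0036093 ,  0.00504661, -0.06737379]), 'gripper_force': 0.0, 'gripper_width': 0.08775400302962591}
```

View pics/top0.png

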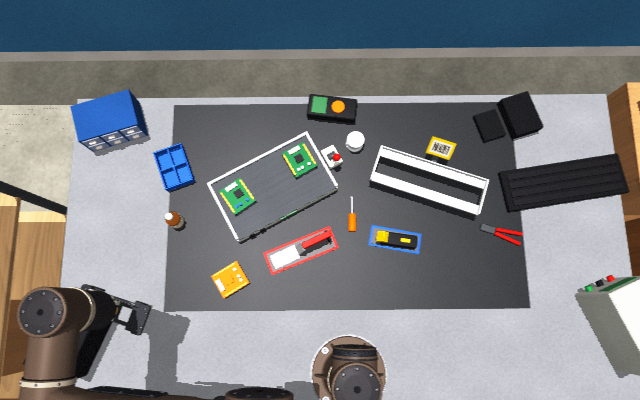

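View pics/side0.png

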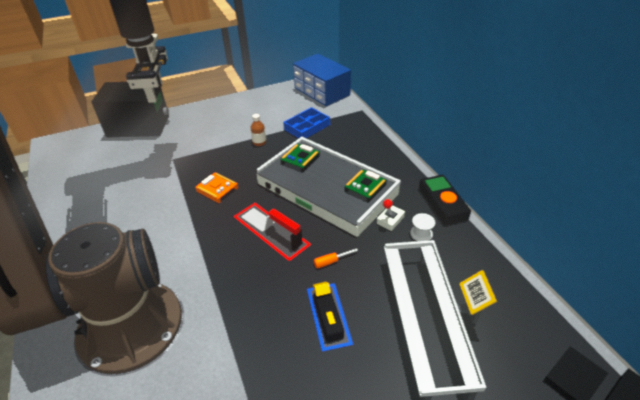

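The top view shows two green boards on the preheater at about (237,196) and (299,160). The red knob is at (337,157), the spatula at (300,250), the scanner at (395,239), the rack around (430,180) and the orange decoy at (230,280). The side view agrees. Next I'll measure poses by colour.

```bash
cat > m.py <<'E'
from h import *
def rect(c,mask,z,box=None,n=0,close=3):
    m=(mask*255).astype(np.uint8)
    if box: b=np.zeros_like(m); x0,y0,x1,y1=box; b[y0:y1,x0:x1]=m[y0:y1,x0:x1]; m=b
    m=cv2.morphologyEx(m,cv2.MORPH_CLOSE,np.ones((close,close),np.uint8))
    out=[]
    for k in sorted(cv2.findContours(m,cv2.RETR_EXTERNAL,cv2.CHAIN_APPROX_NONE)[0],key=cv2.contourArea)[::-1]:
        if cv2.contourArea(k)<25: break
        p=np.array([ray(c,u,v,z)[:2] for u,v in k[:,0]],np.float32)
        (cx,cy),(w,h),a=cv2.minAreaRect(p*1000)
        if w<h: w,h,a=h,w,a+90
        u0,v0=k[:,0].mean(0)
        out.append((round(cx),round(cy),round(w),round(h),round((a+90)%180-90,1),int(u0),int(v0)))
    return out
def hsv(c): return cv2.cvtColor(c['img'],cv2.COLOR_RGB2HSV).astype(int)
def masks(c):
    H=hsv(c); h,s,v=H[...,0],H[...,1],H[...,2]
    return dict(green=(h>45)&(h<85)&(s>110)&(v>40), red=((h<6)|(h>174))&(s>150)&(v>90), blue=(h>100)&(h<125)&(s>150)&(v>100),
      yellow=(h>20)&(h<35)&(s>150)&(v>120), white=(s<40)&(v>165))
E
python3 - <<'E'
from m import *
c=cap('top'); M=masks(c)
print('green',rect(c,M['green'],.065,(200,120,345,245),close=5))
print('red',rect(c,M['red'],.001,(255,215,345,280)))
print('redhandle',rect(c,M['red'],.082,(300,225,345,255),close=1))
print('knob',rect(c,M['red'],.09,(318,140,350,175)))
print('blue',rect(c,M['blue'],.001,(360,220,430,260)))
print('yel',rect(c,M['yellow'],.11,(420,130,465,162)), rect(c,M['yellow'],.04,(360,220,430,260),close=1))
print('white ph .055',rect(c,M['white'],.055,(195,125,345,245)))
print('rack .06',rect(c,M['white'],.065,(365,140,495,220)))
i=cv2.resize(c['img'][110:290,200:500],None,fx=2.6,fy=2.6,interpolation=cv2.INTER_CUBIC)
cv2.imwrite('pics/crop1.png',i[:,:,::-1])
E
```

```text
green [(569, 358, 97, 83, 34.6, 236, 194), (692, 153, 97, 83, 29.0, 298, 158)]
red [(395, 149, 240, 80, -68.3, 300, 250)]
redhandle [(410, 91, 104, 76, -68.3, 320, 239)]
knob [(693, 30, 22, 21, -44.7, 336, 156)]
blue [(429, -168, 171, 71, 79.1, 394, 239)]
yel [(714, -311, 86, 62, 69.9, 440, 147)] [(435, -119, 40, 33, 89.6, 382, 236), (421, -194, 33, 13, 87.3, 405, 239)]
white ph .055 [(622, 219, 439, 224, -61.7, 272, 171), (603, 381, 40, 15, -55.5, 230, 186), (729, 170, 40, 16, -62.8, 293, 149)]
rack .06 [(620, -279, 377, 128, 70.8, 429, 179), (728, -324, 64, 43, 70.0, 440, 147)]
```

View pics/crop1.png

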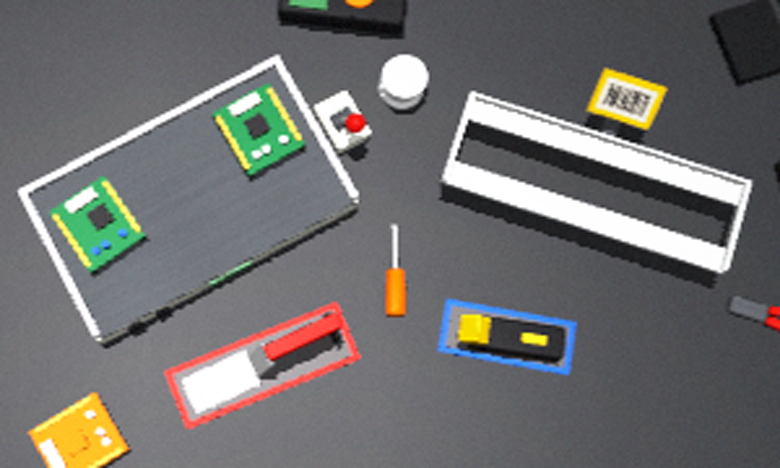

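```bash
cat > plan.py <<'E'
import json,sys
from h import *
def plan(wps, grip, start=None, log=True):
    """wps: (x,y,z,yaw[,vmax m/s]); prints calls as shift/turn fractions in tool axes"""
    s=get_state()
    p=np.array(start[:3] if start else s['tcp_pos'],float); yaw=start[3] if start else s['eef_rot'][2]
    for w in wps:
        v=w[4] if len(w)>4 else .33
        q=np.array(w[:3],float); d=q-p; dy=(w[3]-yaw+180)%360-180
        n=max(1,int(np.ceil(max(np.linalg.norm(d)/(v*5/12),abs(dy)/32)-.03)))
        for k in range(n):
            c,s_=np.cos(np.radians(yaw)),np.sin(np.radians(yaw))
            t=(q-p)/(n-k)
            f=np.round([ (t@[c,s_,0])/.15,(t@[s_,-c,0])/.15,-t[2]/.15],3); ty=dy/n
            tu=round(-ty/90,3)
            print(f.tolist(),tu)
            p=p+.15*(f[0]*np.array([c,s_,0])+f[1]*np.array([s_,-c,0])+f[2]*np.array([0,0,-1])); yaw-=tu*90
        print('  ->',np.round(p,4).tolist(),round(yaw,2))
E
python3 - <<'E'
from plan import *
c=cap('top'); print('handle c',ray(c,316.9,239.2,.082)); 
print([ray(c,200+u/2.6,110+v/2.6,.082)[:2].round(3) for u,v in [(265,352),(342,320)]])
plan([(.41,.30,.2,-40),(.632,-.004,.2,-61.7),(.632,-.004,.074,-61.7),(.72,.0425,.074,-61.7,.12)],0,)
E
```

```text
handle c [0.42046828 0.09603463 0.082     ]
[array([0.401, 0.144]), array([0.44 , 0.049])]
[0.656, 0.581, 0.059] 0.08
[0.724, 0.495, 0.059] 0.08
[0.78, 0.4, 0.059] 0.08
  -> [0.41, 0.3, 0.2] -39.87
[0.812, 0.202, 0.0] 0.081
[0.831, 0.098, 0.0] 0.081
[0.836, -0.009, 0.0] 0.081
  -> [0.632, -0.004, 0.2] -61.74
[0.0, 0.0, 0.84] -0.0
  -> [0.632, -0.004, 0.074] -61.74
[0.002, -0.332, 0.0] -0.0
[0.003, -0.331, 0.0] -0.0
  -> [0.72, 0.0424, 0.074] -61.74
```

Emit:
send_rows --moves '[{"slide":[0.656,0.581,0.059],"turn":0.08,"gripper":0},{"slide":[0.656,0.581,0.059],"turn":0.08,"gripper":0},{"slide":[0.656,0.581,0.059],"turn":0.08,"gripper":0},{"slide":[0.656,0.581,0.059],"turn":0.08,"gripper":0},{"slide":[0.656,0.581,0.059],"turn":0.08,"gripper":0}]' --newtons 20

```text
time_s: 2.02
tcp_pos: [0.279, 0.5251, 0.2184]
eef_rot: [-180.0, 0.0, -25.6]
contact_force: [0.2, 1.2, -0.3]
gripper_width: 0.0601
gripper_force: 0.0
```

Emit:
send_rows --moves '[{"slide":[0.724,0.495,0.059],"turn":0.08,"gripper":0},{"slide":[0.724,0.495,0.059],"turn":0.08,"gripper":0},{"slide":[0.724,0.495,0.059],"turn":0.08,"gripper":0},{"slide":[0.724,0.495,0.059],"turn":0.08,"gripper":0},{"slide":[0.724,0.495,0.059],"turn":0.08,"gripper":0}]'

```text
time_s: 2.43
tcp_pos: [0.3447, 0.4124, 0.2092]
eef_rot: [-180.0, 0.0, -32.8]
contact_force: [0.4, 0.6, -0.6]
gripper_width: 0.0263
gripper_force: 0.0
```

Emit:
send_rows --moves '[{"slide":[0.78,0.4,0.059],"turn":0.08,"gripper":0},{"slide":[0.78,0.4,0.059],"turn":0.08,"gripper":0},{"slide":[0.78,0.4,0.059],"turn":0.08,"gripper":0},{"slide":[0.78,0.4,0.059],"turn":0.08,"gripper":0},{"slide":[0.78,0.4,0.059],"turn":0.08,"gripper":0}]'

```text
time_s: 2.85
tcp_pos: [0.4108, 0.2993, 0.2001]
eef_rot: [-180.0, -0.0, -40.0]
contact_force: [0.0, 0.0, -0.2]
gripper_width: 0.0007
gripper_force: 0.0
```

Emit:
send_rows --moves '[{"slide":[0.812,0.202,0],"turn":0.081,"gripper":0},{"slide":[0.812,0.202,0],"turn":0.081,"gripper":0},{"slide":[0.812,0.202,0],"turn":0.081,"gripper":0},{"slide":[0.812,0.202,0],"turn":0.081,"gripper":0},{"slide":[0.812,0.202,0],"turn":0.081,"gripper":0}]'

```text
time_s: 3.27
tcp_pos: [0.4852, 0.1988, 0.1999]
eef_rot: [-180.0, -0.0, -47.3]
contact_force: [-0.5, 0.6, -0.5]
gripper_width: 0.0006
gripper_force: 0.0
```

Emit:
send_rows --moves '[{"slide":[0.831,0.098,0],"turn":0.081,"gripper":0},{"slide":[0.831,0.098,0],"turn":0.081,"gripper":0},{"slide":[0.831,0.098,0],"turn":0.081,"gripper":0},{"slide":[0.831,0.098,0],"turn":0.081,"gripper":0},{"slide":[0.831,0.098,0],"turn":0.081,"gripper":0}]'

```text
time_s: 3.68
tcp_pos: [0.5588, 0.0978, 0.1995]
eef_rot: [180.0, 0.0, -54.5]
contact_force: [-0.5, 0.1, -0.9]
gripper_width: 0.0006
gripper_force: 0.0
```

Emit:
send_rows --moves '[{"slide":[0.836,-0.009,0],"turn":0.081,"gripper":0},{"slide":[0.836,-0.009,0],"turn":0.081,"gripper":0},{"slide":[0.836,-0.009,0],"turn":0.081,"gripper":0},{"slide":[0.836,-0.009,0],"turn":0.081,"gripper":0},{"slide":[0.836,-0.009,0],"turn":0.081,"gripper":0}]'

```text
time_s: 4.1
tcp_pos: [0.6327, -0.003, 0.1992]
eef_rot: [180.0, 0.0, -61.8]
contact_force: [0.2, 0.8, -0.8]
gripper_width: 0.0003
gripper_force: 0.0
```

Chaining works. Now lower the gripper and push the lever.

Emit:
send_rows --moves '[{"slide":[0,0,0.84],"turn":0,"gripper":0},{"slide":[0,0,0.84],"turn":0,"gripper":0},{"slide":[0,0,0.84],"turn":0,"gripper":0},{"slide":[0,0,0.84],"turn":0,"gripper":0},{"slide":[0,0,0.84],"turn":0,"gripper":0}]'

```text
time_s: 4.52
tcp_pos: [0.6304, -0.0021, 0.0728]
eef_rot: [179.7, 0.0, -61.6]
contact_force: [0.7, 0.0, 0.7]
gripper_width: 0.0005
gripper_force: 0.0
```

Emit:
send_rows --moves '[{"slide":[0,-0.067,0],"turn":0,"gripper":0},{"slide":[0,-0.133,0],"turn":0,"gripper":0},{"slide":[0,-0.2,0],"turn":0,"gripper":0},{"slide":[0,-0.267,0],"turn":0,"gripper":0},{"slide":[0,-0.332,0],"turn":0,"gripper":0}]'

```text
time_s: 4.93
tcp_pos: [0.6773, 0.0203, 0.0755]
eef_rot: [-179.9, -0.0, -61.7]
contact_force: [-2.1, -1.1, 0.4]
gripper_width: 0.0007
gripper_force: 0.9
```

Emit:
send_rows --moves '[{"slide":[0,-0.067,0],"turn":0,"gripper":0},{"slide":[0,-0.133,0],"turn":0,"gripper":0},{"slide":[0,-0.2,0],"turn":0,"gripper":0},{"slide":[0,-0.267,0],"turn":0,"gripper":0},{"slide":[0,-0.332,0],"turn":0,"gripper":0}]'

```text
time_s: 5.35
tcp_pos: [0.7203, 0.0435, 0.0735]
eef_rot: [179.9, 0.0, -61.7]
contact_force: [-1.2, -0.2, -0.8]
gripper_width: 0.0004
gripper_force: 0.7
```

Run:
```python
from m import *
s=get_state(); print(s['tcp_pos'],s['contact_force'])
c=cap('side')
i=cv2.resize(c['img'][130:270,310:460],None,fx=3.5,fy=3.5,interpolation=cv2.INTER_CUBIC)
cv2.imwrite('pics/lever.png',i[:,:,::-1])
```

```text
[0.72027002 0.04352828 0.07346967] [-1.21964712 -0.21914123 -0.80791132]
```

View pics/lever.png

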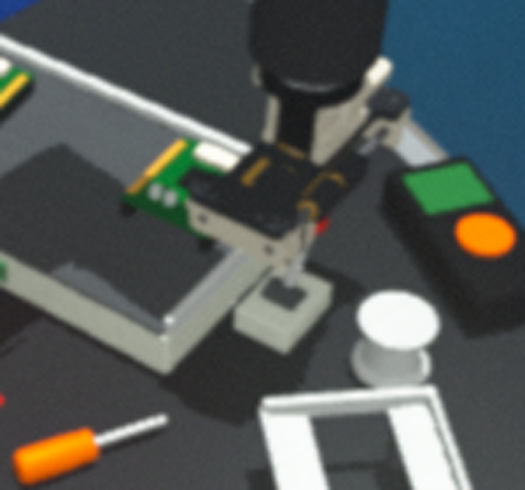

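The knob shows as red at crop (320,228), behind the fingers, so the lever is nearly over. The force is still only about 1 N, so I'll push about 12 mm further.

Emit:
send_rows --moves '[{"slide":[0,-0.016,0],"turn":0,"gripper":0},{"slide":[0,-0.032,0],"turn":0,"gripper":0},{"slide":[0,-0.048,0],"turn":0,"gripper":0},{"slide":[0,-0.064,0],"turn":0,"gripper":0},{"slide":[0,-0.064,0],"turn":0,"gripper":0}]'

```text
time_s: 5.82
tcp_pos: [0.7223, 0.0446, 0.0732]
eef_rot: [179.3, 0.1, -61.8]
contact_force: [-17.7, -8.1, 8.9]
gripper_width: 0.0009
gripper_force: 9.7
```

Run:
```python
from plan import *
plan([(.700,.032,.074,-61.7),(.700,.032,.19,-61.7),(.415,.110,.19,-68.1),(.415,.110,.051,-68.1)],1,start=(.7288,.0470,.074,-61.74))
```

```text
[-0.003, 0.216, -0.0] -0.0
  -> [0.7, 0.0321, 0.074] -61.74
[0.0, 0.0, -0.773] -0.0
  -> [0.7, 0.0321, 0.19] -61.74
[-0.452, 0.476, -0.0] 0.024
[-0.434, 0.493, -0.0] 0.024
[-0.416, 0.508, -0.0] 0.024
  -> [0.415, 0.11, 0.19] -68.22
[-0.0, 0.0, 0.926] -0.001
  -> [0.415, 0.11, 0.0511] -68.13
```

Emit:
send_rows --moves '[{"slide":[0,0.216,0],"turn":0,"gripper":0},{"slide":[0,0.216,-0.2],"turn":0,"gripper":0},{"slide":[0,0.216,-0.4],"turn":0,"gripper":0},{"slide":[0,0.216,-0.6],"turn":0,"gripper":0},{"slide":[0,0.216,-0.773],"turn":0,"gripper":0}]'

```text
time_s: 6.23
tcp_pos: [0.6999, 0.0322, 0.1926]
eef_rot: [-179.9, -0.0, -61.7]
contact_force: [0.6, -0.1, -0.3]
gripper_width: 0.0004
gripper_force: 0.0
```

Emit:
send_rows --moves '[{"slide":[-0.452,0.476,0],"turn":0.024,"gripper":1},{"slide":[-0.452,0.476,0],"turn":0.024,"gripper":1},{"slide":[-0.452,0.476,0],"turn":0.024,"gripper":1},{"slide":[-0.452,0.476,0],"turn":0.024,"gripper":1},{"slide":[-0.452,0.476,0],"turn":0.024,"gripper":1}]'

```text
time_s: 6.65
tcp_pos: [0.6044, 0.0588, 0.1912]
eef_rot: [-179.9, -0.0, -63.8]
contact_force: [0.8, -0.1, 0.1]
gripper_width: 0.0282
gripper_force: 0.0
```

Emit:
send_rows --moves '[{"slide":[-0.434,0.493,0],"turn":0.024,"gripper":1},{"slide":[-0.434,0.493,0],"turn":0.024,"gripper":1},{"slide":[-0.434,0.493,0],"turn":0.024,"gripper":1},{"slide":[-0.434,0.493,0],"turn":0.024,"gripper":1},{"slide":[-0.434,0.493,0],"turn":0.024,"gripper":1}]'

```text
time_s: 7.07
tcp_pos: [0.5102, 0.0846, 0.1906]
eef_rot: [-179.9, -0.0, -66.0]
contact_force: [0.3, 0.7, -0.1]
gripper_width: 0.0612
gripper_force: 0.0
```

Emit:
send_rows --moves '[{"slide":[-0.416,0.508,0],"turn":0.024,"gripper":1},{"slide":[-0.416,0.508,0],"turn":0.024,"gripper":1},{"slide":[-0.416,0.508,0],"turn":0.024,"gripper":1},{"slide":[-0.416,0.508,0],"turn":0.024,"gripper":1},{"slide":[-0.416,0.508,0],"turn":0.024,"gripper":1}]'

```text
time_s: 7.48
tcp_pos: [0.4156, 0.111, 0.1906]
eef_rot: [-179.9, 0.0, -68.1]
contact_force: [0.6, 0.1, 0.4]
gripper_width: 0.0871
gripper_force: 0.0
```

Run:
```python
from m import *
s=get_state(); print(s['tcp_pos'],s['eef_rot'],s['gripper_width'],s['joints'])
c=cap('side'); M=masks(c)
print('knob',rect(c,M['red'],.083,(370,190,410,230)))
t=cap('top')
i=cv2.resize(t['img'][110:290,200:500],None,fx=2.6,fy=2.6,interpolation=cv2.INTER_CUBIC)
cv2.imwrite('pics/crop2.png',i[:,:,::-1])
print('knob',rect(t,masks(t)['red'],.083,(318,140,350,175)))
print('green',rect(t,masks(t)['green'],.065,(200,120,345,245),close=5))
```

```text
[0.41562435 0.11099507 0.19057378] [-1.79907102e+02  7.41651550e-03 -6.81464258e+01] 0.08711572169764795 [ 4.14536854e+01 -1.64281633e+00 -3.16170538e+01  2.79343752e-02
 -5.99357622e+01 -1.96140925e+01]
knob [(747, 52, 26, 22, 59.2, 399, 192)]
knob [(744, 57, 23, 17, 89.5, 327, 142)]
green [(569, 357, 97, 81, 34.1, 236, 194), (692, 153, 97, 83, 29.0, 298, 158)]
```

View pics/crop2.png

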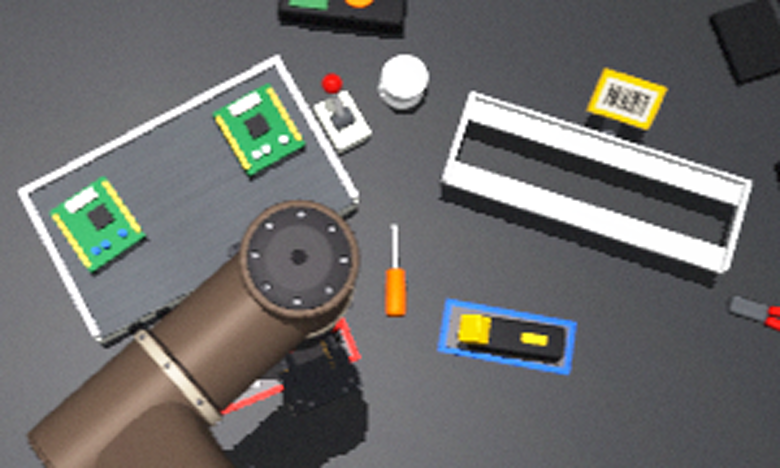

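Run:
```python
from m import *
for n in ['side','top']:
    c=cap(n); cap0=dict(c); cap0['img']=cv2.imread(f'pics/{n}0.png')[:,:,::-1].copy()
    for cc,b in ((cap0,0),(c,1)):
        H=hsv(cc); m=((H[...,0]<8)|(H[...,0]>172))&(H[...,1]>120)&(H[...,2]>60)
        box=(370,180,415,235) if n=='side' else (318,130,350,175)
        r=rect(cc,m,.083,box)
        x0,y0,x1,y1=box; ys,xs=np.nonzero(m[y0:y1,x0:x1]); print(n,b,r,len(xs),ray(cc,xs.mean()+x0,ys.mean()+y0,.083)[:2].round(4))
    print([(np.round(d['location'],3).tolist(),round(d['p'],2)) for d in optics.look_for(n,'heater_switch_tip')])
```

```text
side 0 [(697, 31, 33, 26, 27.0, 387, 203)] 72 [0.6972 0.03  ]
side 1 [(751, 56, 35, 26, 27.0, 399, 191)] 73 [0.7503 0.0559]
[([0.737, 0.05, 0.076], 0.67), ([0.756, -0.05, 0.049], 0.27)]
top 0 [(694, 28, 23, 21, 89.5, 336, 156)] 47 [0.6941 0.0289]
top 1 [(748, 57, 25, 23, -0.8, 327, 141)] 49 [0.7474 0.0574]
[([0.741, 0.052, 0.092], 0.62)]
```

The knob moved about 60 mm, so the lever is at about 0.9 rad and on its stop (20 N). Now grip the spatula.

Emit:
send_rows --moves '[{"slide":[0,0,0.2],"turn":0,"gripper":1},{"slide":[0,0,0.4],"turn":0,"gripper":1},{"slide":[0,0,0.6],"turn":0,"gripper":1},{"slide":[0,0,0.8],"turn":0,"gripper":1},{"slide":[0,0,0.926],"turn":0,"gripper":1}]'

```text
time_s: 8.2
tcp_pos: [0.4139, 0.1093, 0.0485]
eef_rot: [179.8, -0.0, -68.3]
contact_force: [-1.1, 0.5, 0.7]
gripper_width: 0.0877
gripper_force: 0.0
```

Emit:
send_rows --moves '[{"slide":[0,0,0],"turn":0,"gripper":0},{"slide":[0,0,0],"turn":0,"gripper":0},{"slide":[0,0,0],"turn":0,"gripper":0},{"slide":[0,0,0],"turn":0,"gripper":0},{"slide":[0,0,0],"turn":0,"gripper":0}]' --newtons 55

```text
time_s: 8.62
tcp_pos: [0.4155, 0.1109, 0.0524]
eef_rot: [-179.8, 0.0, -68.2]
contact_force: [0.7, 0.3, -0.7]
gripper_width: 0.0597
gripper_force: 0.0
```

Emit:
send_rows --moves '[{"slide":[0,0,0],"turn":0,"gripper":0},{"slide":[0,0,0],"turn":0,"gripper":0},{"slide":[0,0,0],"turn":0,"gripper":0},{"slide":[0,0,0],"turn":0,"gripper":0},{"slide":[0,0,0],"turn":0,"gripper":0}]'

```text
time_s: 9.03
tcp_pos: [0.4147, 0.1104, 0.0512]
eef_rot: [-180.0, 0.0, -68.2]
contact_force: [0.2, 0.8, -0.5]
gripper_width: 0.0268
gripper_force: 0.0
```

Emit:
send_rows --moves '[{"slide":[0,0,0],"turn":0,"gripper":0},{"slide":[0,0,0],"turn":0,"gripper":0},{"slide":[0,0,-0.2],"turn":0,"gripper":0},{"slide":[0,0,-0.4],"turn":0,"gripper":0},{"slide":[0,0,-0.6],"turn":0,"gripper":0}]'

```text
time_s: 9.45
tcp_pos: [0.4138, 0.1097, 0.1416]
eef_rot: [179.9, -0.0, -68.2]
contact_force: [0.6, 1.4, -1.7]
gripper_width: 0.0196
gripper_force: 54.5
```

Run:
```python
from plan import *
s=get_state(); print(s)
cap('side','s2.png')
```

```text
{'time_s': 9.45, 'joints': array([ 4.14542917e+01,  1.40159285e+00, -3.58405320e+01, -1.46787008e-02,
       -5.29058316e+01, -1.96670351e+01]), 'qd': array([ 1.27785688e-01, -2.78805019e+01,  2.91863744e+01,  1.07850773e-01,
       -5.54528235e+01, -1.36562539e-02]), 'joint_torque': array([-3.81088117e-01, -2.48665774e+01,  2.26451433e+01,  5.97458839e+00,
        1.37872964e+00, -2.50328092e-03]), 'tcp_pos': array([0.41380796, 0.10971197, 0.14157759]), 'eef_rot': array([ 1.79856741e+02, -3.87917104e-02, -6.82215632e+01]), 'contact_force': array([ 0.64172952,  1.35171317, -1.68141646]), 'moment': array([ 0.27282009, -0.2345685 , -0.01634317]), 'gripper_force': 54.47801113128662, 'gripper_width': 0.01962967272670423}
```

View pics/s2.png

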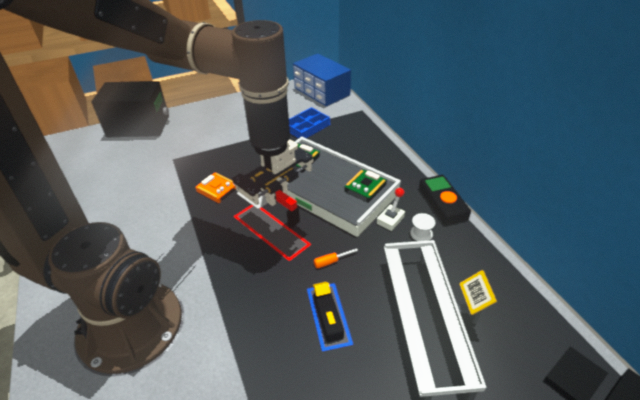

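Spatula held (54 N on the 20 mm handle, blade about level in view). Plan the approach to the left board.

Run:
```python
from plan import *
b=np.array([.569,.3575]); y=34.3; d=np.array([np.cos(np.radians(y)),np.sin(np.radians(y))])
q=b-.24*d
plan([(*q,.17,y-180),(*q,.1025,y-180,.2)],0,start=(.415,.110,.1411,-68.13))
```

```text
[-0.268, -0.002, -0.064] 0.287
[-0.242, 0.116, -0.064] 0.287
[-0.168, 0.209, -0.065] 0.287
  -> [0.3708, 0.2223, 0.17] -145.62
[0.0, -0.0, 0.45] 0.001
  -> [0.3708, 0.2223, 0.1026] -145.71
```

Emit:
send_rows --moves '[{"slide":[-0.054,0,-0.013],"turn":0.058,"gripper":0},{"slide":[-0.107,-0.001,-0.026],"turn":0.115,"gripper":0},{"slide":[-0.161,-0.001,-0.038],"turn":0.172,"gripper":0},{"slide":[-0.214,-0.002,-0.051],"turn":0.23,"gripper":0},{"slide":[-0.268,-0.002,-0.064],"turn":0.287,"gripper":0}]'

```text
time_s: 9.92
tcp_pos: [0.3995, 0.1478, 0.1503]
eef_rot: [180.0, -0.0, -94.3]
contact_force: [0.4, 0.4, -2.0]
gripper_width: 0.0193
gripper_force: 54.5
```

Emit:
send_rows --moves '[{"slide":[-0.048,0.023,-0.013],"turn":0.058,"gripper":0},{"slide":[-0.097,0.046,-0.026],"turn":0.115,"gripper":0},{"slide":[-0.145,0.07,-0.038],"turn":0.172,"gripper":0},{"slide":[-0.194,0.093,-0.051],"turn":0.23,"gripper":0},{"slide":[-0.242,0.116,-0.064],"turn":0.287,"gripper":0}]'

```text
time_s: 10.33
tcp_pos: [0.3847, 0.1853, 0.1598]
eef_rot: [180.0, -0.0, -120.1]
contact_force: [-0.2, -0.1, -1.3]
gripper_width: 0.0198
gripper_force: 54.5
```

Emit:
send_rows --moves '[{"slide":[-0.034,0.042,-0.013],"turn":0.058,"gripper":0},{"slide":[-0.067,0.084,-0.026],"turn":0.115,"gripper":0},{"slide":[-0.1,0.125,-0.039],"turn":0.172,"gripper":0},{"slide":[-0.134,0.167,-0.052],"turn":0.23,"gripper":0},{"slide":[-0.168,0.209,-0.065],"turn":0.287,"gripper":0}]'

```text
time_s: 10.75
tcp_pos: [0.37, 0.2227, 0.1695]
eef_rot: [-180.0, -0.1, -146.0]
contact_force: [0.9, -0.2, -2.1]
gripper_width: 0.0196
gripper_force: 54.5
```

Emit:
send_rows --moves '[{"slide":[0,0,0.1],"turn":0.001,"gripper":0},{"slide":[0,0,0.2],"turn":0.001,"gripper":0},{"slide":[0,0,0.3],"turn":0.001,"gripper":0},{"slide":[0,0,0.4],"turn":0.001,"gripper":0},{"slide":[0,0,0.45],"turn":0.001,"gripper":0}]'

```text
time_s: 11.17
tcp_pos: [0.3696, 0.2216, 0.1005]
eef_rot: [-180.0, -0.2, -145.8]
contact_force: [-0.9, 0.2, -1.9]
gripper_width: 0.0197
gripper_force: 54.5
```

Run:
```python
from m import *
s=get_state(); print(s['tcp_pos'],s['eef_rot'],s['joints'].round(1),s['gripper_width'])
t=cap('top'); c=cap('side')
a=cv2.resize(t['img'][150:300,200:330],None,fx=3,fy=3,interpolation=cv2.INTER_CUBIC)
b=cv2.resize(c['img'][130:280,200:330],None,fx=3,fy=3,interpolation=cv2.INTER_CUBIC)
cv2.imwrite('pics/ab.png',np.hstack([a,b])[:,:,::-1])
print('green',rect(t,masks(t)['green'],.065,(200,120,345,245),close=5))
```

```text
[0.36963715 0.22164345 0.10054963] [-1.79965623e+02 -1.59559449e-01 -1.45821631e+02] [  57.3    4.9  -38.7   -0.   -46.6 -113.1] 0.019694845679892076
green [(569, 358, 97, 83, 34.6, 236, 194), (692, 153, 97, 83, 29.0, 298, 158)]
```

View pics/ab.png

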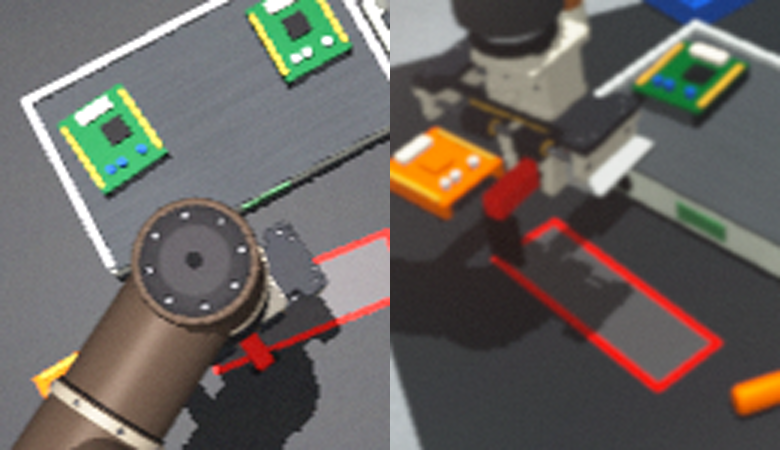

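The blade tip edge shows in the side crop from (600,190) to (652,143), clear of the plate. I'll compare it with the predicted projection.

Run:
```python
from m import *
s=get_state(); print(s['tcp_pos'].round(4),s['eef_rot'].round(2))
c=cap('side'); T=s['tcp_pos']; y=np.radians(s['eef_rot'][2]+180); d=np.array([np.cos(y),np.sin(y),0]); n=np.array([-d[1],d[0],0])
for zz in (.0505,.0475):
  for sgn in (1,-1):
    for x in (.1465,.0565):
      p=T+x*d+sgn*.024*n-[0,0,zz]; u=proj(c,p); print(zz,sgn,x,p.round(3),'crop',((u[0]-200)*3+390).round(0),((u[1]-130)*3).round(0))
H=hsv(c); m=(H[...,1]<45)&(H[...,2]>150)
b=np.zeros_like(m); b[165:200,255:292]=m[165:200,255:292]
k=max(cv2.findContours(b.astype(np.uint8),0,2)[0],key=cv2.contourArea); print([( (u-200)*3+390,(v-130)*3) for u,v in cv2.boxPoints(cv2.minAreaRect(k)).round(1)])
print(cv2.convexHull(k)[:,0].tolist())
```

```text
[0.3698 0.2217 0.1012] [-179.94   -0.18 -145.81]
0.0505 1 0.1465 [0.477 0.324 0.051] crop 615.0 125.0
0.0505 1 0.0565 [0.403 0.273 0.051] crop 561.0 176.0
0.0505 -1 0.1465 [0.504 0.284 0.051] crop 654.0 141.0
0.0505 -1 0.0565 [0.43  0.234 0.051] crop 600.0 193.0
0.0475 1 0.1465 [0.477 0.324 0.054] crop 615.0 123.0
0.0475 1 0.0565 [0.403 0.273 0.054] crop 560.0 173.0
0.0475 -1 0.1465 [0.504 0.284 0.054] crop 654.0 139.0
0.0475 -1 0.0565 [0.43  0.234 0.054] crop 600.0 190.0
[(np.float32(583.5), np.float32(178.5)), (np.float32(636.0), np.float32(126.0)), (np.float32(652.5), np.float32(142.5)), (np.float32(600.0), np.float32(195.0))]
[[284, 175], [286, 176], [287, 177], [280, 185], [274, 191], [270, 194], [269, 194], [266, 191], [266, 188], [279, 175], [281, 174]]
```

Emit:
send_rows --moves '[{"slide":[-0.058,0,-0.007],"turn":0,"gripper":0},{"slide":[-0.116,0,-0.007],"turn":0,"gripper":0},{"slide":[-0.173,0,-0.007],"turn":0,"gripper":0},{"slide":[-0.231,0,-0.007],"turn":0,"gripper":0},{"slide":[-0.289,0,-0.007],"turn":0,"gripper":0}]'

```text
time_s: 11.73
tcp_pos: [0.4076, 0.2479, 0.1039]
eef_rot: [180.0, 0.0, -145.8]
contact_force: [-0.1, 1.0, -2.3]
gripper_width: 0.0196
gripper_force: 54.5
```

Emit:
send_rows --moves '[{"slide":[-0.058,0,0],"turn":0,"gripper":0},{"slide":[-0.116,0,0],"turn":0,"gripper":0},{"slide":[-0.173,0,0],"turn":0,"gripper":0},{"slide":[-0.231,0,0],"turn":0,"gripper":0},{"slide":[-0.289,0,0],"turn":0,"gripper":0}]'

```text
time_s: 12.15
tcp_pos: [0.443, 0.2718, 0.1035]
eef_rot: [-180.0, -0.0, -145.8]
contact_force: [-0.1, -0.7, -1.4]
gripper_width: 0.0195
gripper_force: 54.5
```

Emit:
send_rows --moves '[{"slide":[-0.058,0,0],"turn":0,"gripper":0},{"slide":[-0.116,0,0],"turn":0,"gripper":0},{"slide":[-0.173,0,0],"turn":0,"gripper":0},{"slide":[-0.231,0,0],"turn":0,"gripper":0},{"slide":[-0.289,0,0],"turn":0,"gripper":0}]'

```text
time_s: 12.57
tcp_pos: [0.4788, 0.2962, 0.1035]
eef_rot: [-180.0, -0.0, -145.8]
contact_force: [0.3, -0.9, -1.8]
gripper_width: 0.0199
gripper_force: 54.5
```

Run:
```python
from m import *
s=get_state(); print(s['tcp_pos'].round(4),s['eef_rot'].round(2),s['contact_force'].round(1),s['moment'].round(2))
t=cap('top'); c=cap('side')
print('green',rect(t,masks(t)['green'],.065,(200,120,345,245),close=5))
print('green side',rect(c,masks(c)['green'],.065,(260,120,400,210),close=5))
b=cv2.resize(c['img'][110:260,230:400],None,fx=4,fy=4,interpolation=cv2.INTER_CUBIC)
cv2.imwrite('pics/ins.png',b[:,:,::-1])
```

```text
[0.4788 0.2962 0.1035] [-180.     -0.   -145.79] [ 0.3 -0.9 -1.8] [ 0.03 -0.11  0.03]
green [(692, 153, 97, 83, 29.0, 298, 158)]
green side [(694, 145, 99, 83, 29.1, 364, 183), (586, 331, 97, 41, 28.5, 304, 157)]
```

View pics/ins.png

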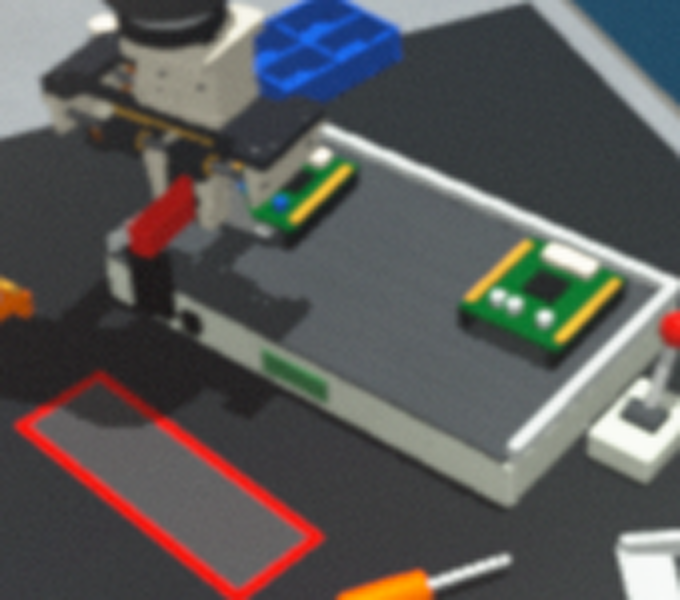

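The blade is under the left board (crop 300,195) with no contact force. Now lift slowly.

Emit:
send_rows --moves '[{"slide":[0,0,-0.02],"turn":0,"gripper":0},{"slide":[0,0,-0.04],"turn":0,"gripper":0},{"slide":[0,0,-0.06],"turn":0,"gripper":0},{"slide":[0,0,-0.08],"turn":0,"gripper":0},{"slide":[0,0,-0.1],"turn":0,"gripper":0}]'

```text
time_s: 13.08
tcp_pos: [0.4779, 0.2956, 0.1191]
eef_rot: [180.0, 0.0, -145.8]
contact_force: [-0.3, 0.7, -2.3]
gripper_width: 0.0196
gripper_force: 54.5
```

Emit:
send_rows --moves '[{"slide":[0,0,-0.05],"turn":0,"gripper":0},{"slide":[0,0,-0.1],"turn":0,"gripper":0},{"slide":[0,0,-0.16],"turn":0,"gripper":0},{"slide":[0,0,-0.23],"turn":0,"gripper":0},{"slide":[0,0,-0.3],"turn":0,"gripper":0}]'

```text
time_s: 13.5
tcp_pos: [0.4782, 0.2959, 0.1649]
eef_rot: [180.0, 0.0, -145.8]
contact_force: [0.3, -0.0, -3.0]
gripper_width: 0.0199
gripper_force: 54.5
```

Emit:
send_rows --moves '[{"slide":[0,0,-0.06],"turn":0,"gripper":0},{"slide":[0,0,-0.12],"turn":0,"gripper":0},{"slide":[0,0,-0.18],"turn":0,"gripper":0},{"slide":[0,0,-0.22],"turn":0,"gripper":0},{"slide":[0,0,-0.25],"turn":0,"gripper":0}]'

```text
time_s: 13.92
tcp_pos: [0.4782, 0.2959, 0.2021]
eef_rot: [180.0, 0.0, -145.8]
contact_force: [0.4, -1.3, -3.5]
gripper_width: 0.0199
gripper_force: 54.5
```

Run:
```python
from m import *
s=get_state(); print(s['tcp_pos'].round(4),s['eef_rot'].round(2),s['contact_force'].round(1),s['moment'].round(2))
t=cap('top'); c=cap('side')
b=cv2.resize(c['img'][80:230,230:400],None,fx=3,fy=3,interpolation=cv2.INTER_CUBIC)
a=cv2.resize(t['img'][110:260,190:270],None,fx=3,fy=3,interpolation=cv2.INTER_CUBIC)
cv2.imwrite('pics/lift.png',np.hstack([a,b])[:,:,::-1])
```

```text
[0.4782 0.2959 0.2021] [ 1.7999e+02  5.0000e-02 -1.4579e+02] [ 0.4 -1.3 -3.5] [-0.01 -0.05  0.03]
```

View pics/lift.png

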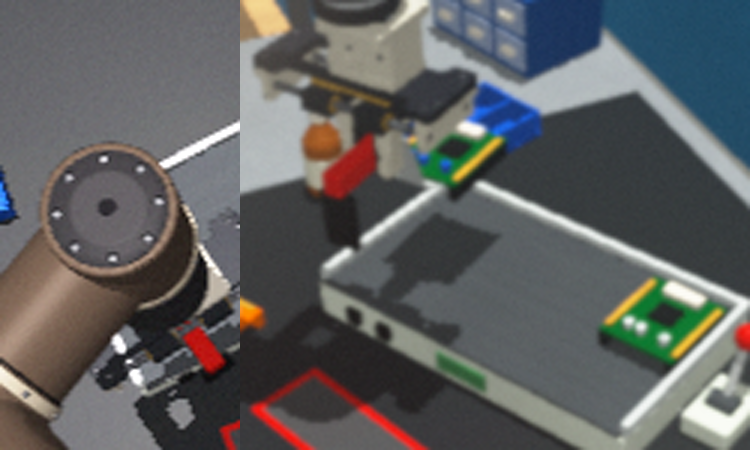

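The board is up and level on the blade (crop 460,155). Next I'll carry it over to the rack. Its centre is about (0.620,-0.279) with x yaw -19.2°, and the label position agrees.

```bash
cat > rack.py <<'E'
import numpy as np
RC=np.array([.6198,-.2788]); RY=-19.2
rx=np.array([np.cos(np.radians(RY)),np.sin(np.radians(RY))]); ry=np.array([-rx[1],rx[0]])
def rk(x,y): return RC+x*rx+y*ry
E
python3 - <<'E'
from plan import *; from rack import *
q=rk(-.1105,.065)
plan([(.44,.10,.203,-170,.19),(*q,.203,RY-180,.19)],0,start=(.4776,.2955,.2011,-145.71))
E
```

```text
[0.314, -0.312, -0.004] 0.09
[0.267, -0.353, -0.004] 0.09
[0.214, -0.387, -0.005] 0.09
  -> [0.44, 0.1, 0.203] -170.01
[-0.078, -0.489, 0.0] 0.081
[-0.139, -0.476, 0.0] 0.081
[-0.198, -0.454, 0.0] 0.081
[-0.254, -0.425, 0.0] 0.081
  -> [0.5367, -0.1811, 0.203] -199.17
```

Emit:
send_rows --moves '[{"slide":[0.03,-0.03,-0.001],"turn":0.01,"gripper":0},{"slide":[0.09,-0.09,-0.002],"turn":0.026,"gripper":0},{"slide":[0.16,-0.16,-0.003],"turn":0.046,"gripper":0},{"slide":[0.235,-0.235,-0.004],"turn":0.068,"gripper":0},{"slide":[0.314,-0.312,-0.004],"turn":0.09,"gripper":0}]'

```text
time_s: 14.43
tcp_pos: [0.4648, 0.2285, 0.2014]
eef_rot: [-180.0, -0.0, -154.1]
contact_force: [0.4, -0.3, -2.0]
gripper_width: 0.0196
gripper_force: 54.5
```

Emit:
send_rows --moves '[{"slide":[0.053,-0.071,-0.001],"turn":0.018,"gripper":0},{"slide":[0.107,-0.141,-0.002],"turn":0.036,"gripper":0},{"slide":[0.16,-0.212,-0.003],"turn":0.054,"gripper":0},{"slide":[0.214,-0.282,-0.004],"turn":0.072,"gripper":0},{"slide":[0.267,-0.353,-0.004],"turn":0.09,"gripper":0}]'

```text
time_s: 14.85
tcp_pos: [0.4526, 0.1641, 0.2024]
eef_rot: [180.0, 0.0, -162.2]
contact_force: [0.4, -0.0, -2.7]
gripper_width: 0.0198
gripper_force: 54.5
```

Emit:
send_rows --moves '[{"slide":[0.043,-0.077,-0.001],"turn":0.018,"gripper":0},{"slide":[0.086,-0.155,-0.002],"turn":0.036,"gripper":0},{"slide":[0.128,-0.232,-0.003],"turn":0.054,"gripper":0},{"slide":[0.171,-0.31,-0.004],"turn":0.072,"gripper":0},{"slide":[0.214,-0.387,-0.005],"turn":0.09,"gripper":0}]'

```text
time_s: 15.27
tcp_pos: [0.4399, 0.099, 0.203]
eef_rot: [-180.0, -0.0, -170.3]
contact_force: [-0.2, 0.8, -2.7]
gripper_width: 0.0197
gripper_force: 54.5
```

Emit:
send_rows --moves '[{"slide":[-0.016,-0.098,0],"turn":0.016,"gripper":0},{"slide":[-0.031,-0.196,0],"turn":0.032,"gripper":0},{"slide":[-0.047,-0.293,0],"turn":0.049,"gripper":0},{"slide":[-0.062,-0.391,0],"turn":0.065,"gripper":0},{"slide":[-0.078,-0.489,0],"turn":0.081,"gripper":0}]'

```text
time_s: 15.68
tcp_pos: [0.4643, 0.0287, 0.203]
eef_rot: [180.0, 0.0, -177.5]
contact_force: [-0.2, 0.9, -3.4]
gripper_width: 0.0194
gripper_force: 54.5
```

Emit:
send_rows --moves '[{"slide":[-0.028,-0.095,0],"turn":0.016,"gripper":0},{"slide":[-0.056,-0.19,0],"turn":0.032,"gripper":0},{"slide":[-0.083,-0.286,0],"turn":0.049,"gripper":0},{"slide":[-0.111,-0.381,0],"turn":0.065,"gripper":0},{"slide":[-0.139,-0.476,0],"turn":0.081,"gripper":0}]'

```text
time_s: 16.1
tcp_pos: [0.4883, -0.0417, 0.203]
eef_rot: [-180.0, -0.0, 175.2]
contact_force: [1.3, -0.1, -3.6]
gripper_width: 0.0194
gripper_force: 54.5
```

Emit:
send_rows --moves '[{"slide":[-0.04,-0.091,0],"turn":0.016,"gripper":0},{"slide":[-0.079,-0.182,0],"turn":0.032,"gripper":0},{"slide":[-0.119,-0.272,0],"turn":0.049,"gripper":0},{"slide":[-0.158,-0.363,0],"turn":0.065,"gripper":0},{"slide":[-0.198,-0.454,0],"turn":0.081,"gripper":0}]'

```text
time_s: 16.52
tcp_pos: [0.5123, -0.112, 0.2029]
eef_rot: [-180.0, -0.0, 167.9]
contact_force: [-0.9, 0.4, -2.8]
gripper_width: 0.0196
gripper_force: 54.5
```

Emit:
send_rows --moves '[{"slide":[-0.06,-0.1,0],"turn":0.02,"gripper":0},{"slide":[-0.12,-0.2,0],"turn":0.039,"gripper":0},{"slide":[-0.175,-0.293,0],"turn":0.056,"gripper":0},{"slide":[-0.222,-0.372,0],"turn":0.071,"gripper":0},{"slide":[-0.254,-0.425,0],"turn":0.081,"gripper":0}]'

```text
time_s: 16.93
tcp_pos: [0.5364, -0.1826, 0.2028]
eef_rot: [-180.0, -0.0, 160.6]
contact_force: [-0.5, -0.3, -2.6]
gripper_width: 0.0193
gripper_force: 54.5
```

Run:
```python
from m import *; from rack import *
cap('side')
s=get_state(); T=s['tcp_pos']; print(T.round(4),s['eef_rot'].round(2),s['contact_force'].round(1),s['moment'].round(2))
t=cap('top'); c=cap('side'); z=T[2]-.0505+.007
for n,k,B in (('top',t,(340,120,500,260)),('side',c,(300,100,500,400))):
    for r in rect(k,masks(k)['green'],z,B,close=5):
        o=(np.array(r[:2])/1000-RC); e=np.array(r[:2])/1000-T[:2]; print(n,r,'rack xy',(o@rx).round(4),(o@ry).round(4),'rel tcp',(e@rx).round(4),(e@ry).round(4))
b=cv2.resize(c['img'][110:310,310:500],None,fx=3,fy=3,interpolation=cv2.INTER_CUBIC)
cv2.imwrite('pics/hover.png',b[:,:,::-1])
```

```text
[ 0.5368 -0.1833  0.2027] [-1.7996e+02 -2.0000e-02  1.6051e+02] [ 0.9 -1.8 -1.7] [-0.33 -0.35 -0.05]
side (641, -225, 97, 85, -18.3, 429, 261) rack xy 0.0023 0.0578 rel tcp 0.1121 -0.0051
side (804, -27, 56, 47, -7.5, 437, 183) rack xy 0.0911 0.2984 rel tcp 0.2009 0.2355
```

View pics/hover.png

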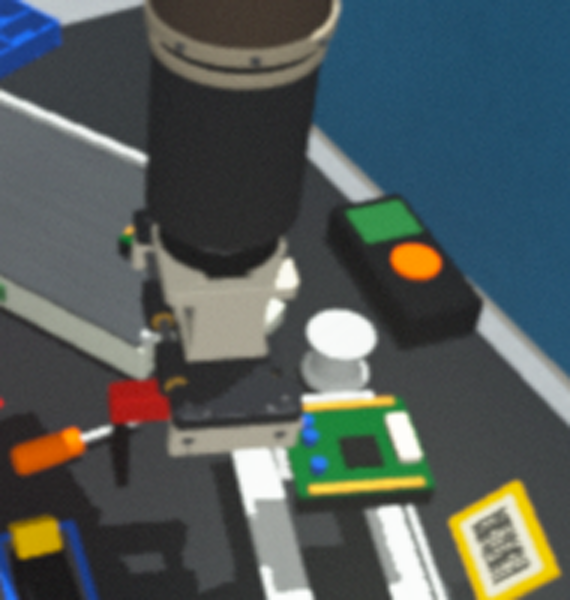

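The board sits on the blade 112 mm ahead of the TCP, square to the rack. Now lower it onto the ledges.

Emit:
send_rows --moves '[{"slide":[0,0,0.04],"turn":0,"gripper":0},{"slide":[0,0,0.1],"turn":0,"gripper":0},{"slide":[0,0,0.17],"turn":0,"gripper":0},{"slide":[0,0,0.24],"turn":0,"gripper":0},{"slide":[0,0,0.3],"turn":0,"gripper":0}]'

```text
time_s: 17.5
tcp_pos: [0.5359, -0.1804, 0.1563]
eef_rot: [-180.0, -0.1, 160.8]
contact_force: [0.2, -0.7, -2.5]
gripper_width: 0.0193
gripper_force: 54.5
```

Emit:
send_rows --moves '[{"slide":[0,0,0.05],"turn":0,"gripper":0},{"slide":[0,0,0.09],"turn":0,"gripper":0},{"slide":[0,0,0.13],"turn":0,"gripper":0},{"slide":[0,0,0.16],"turn":0,"gripper":0},{"slide":[0,0,0.18],"turn":0,"gripper":0}]'

```text
time_s: 17.92
tcp_pos: [0.5365, -0.1809, 0.1304]
eef_rot: [-180.0, -0.0, 160.7]
contact_force: [-0.7, 0.4, -2.2]
gripper_width: 0.0197
gripper_force: 54.5
```

Emit:
send_rows --moves '[{"slide":[0,0,0.016],"turn":0,"gripper":0},{"slide":[0,0,0.032],"turn":0,"gripper":0},{"slide":[0,0,0.048],"turn":0,"gripper":0},{"slide":[0,0,0.064],"turn":0,"gripper":0},{"slide":[0,0,0.077],"turn":0,"gripper":0}]'

```text
time_s: 18.33
tcp_pos: [0.5368, -0.181, 0.1196]
eef_rot: [180.0, 0.0, 160.7]
contact_force: [-1.1, -0.4, -2.5]
gripper_width: 0.0197
gripper_force: 54.5
```

Run:
```python
from m import *; from rack import *
cap('side');cap('side')
s=get_state(); T=s['tcp_pos']; print(T.round(4),s['eef_rot'].round(2),s['contact_force'].round(1),s['moment'].round(2))
c=cap('side'); z=.080
for r in rect(c,masks(c)['green'],z,(380,220,500,400),close=5):
        o=(np.array(r[:2])/1000-RC); e=np.array(r[:2])/1000-T[:2]; print(r,'rack xy',(o@rx).round(4),(o@ry).round(4),'rel tcp',(e@rx).round(4),(e@ry).round(4))
# rack pose in the side view for the same bias
M=masks(c)
print('rack side',rect(c,M['white'],.062,(380,235,490,395)))
print([(np.round(d['location'],3).tolist(),round(d['p'],2)) for d in optics.look_for('side','label')])
```

```text
[ 0.5366 -0.1809  0.1194] [-180.      0.    160.75] [ 1.  -0.  -2.8] [ 0.04 -0.16 -0.04]
(641, -223, 96, 82, -19.2, 424, 281) rack xy 0.0017 0.0597 rel tcp 0.1125 -0.0054
rack side [(614, -259, 408, 160, 70.9, 427, 311), (746, -289, 81, 44, 70.9, 476, 291)]
[([0.713, -0.315, 0.111], 0.74)]
```

Emit:
send_rows --moves '[{"slide":[0.03,0,0],"turn":0,"gripper":0},{"slide":[0.06,0,0],"turn":0,"gripper":0},{"slide":[0.09,0,0],"turn":0,"gripper":0},{"slide":[0.12,0,0],"turn":0,"gripper":0},{"slide":[0.15,0,0],"turn":0,"gripper":0}]'

```text
time_s: 18.95
tcp_pos: [0.5147, -0.1733, 0.1196]
eef_rot: [180.0, 0.0, 160.7]
contact_force: [0.3, 0.5, -1.2]
gripper_width: 0.0196
gripper_force: 54.5
```

Run:
```python
from m import *; from rack import *
cap('side');cap('side')
s=get_state(); T=s['tcp_pos']; print(T.round(4),s['eef_rot'].round(2),s['contact_force'].round(1),s['moment'].round(2))
c=cap('side'); z=.080
for r in rect(c,masks(c)['green'],z,(380,220,500,400),close=5):
        o=(np.array(r[:2])/1000-RC); e=np.array(r[:2])/1000-T[:2]; print(r,'rack xy',(o@rx).round(4),(o@ry).round(4),'rel tcp',(e@rx).round(4),(e@ry).round(4))
```

```text
[ 0.5145 -0.1732  0.1196] [179.99  -0.   160.75] [-0.1 -0.1 -1.1] [ 0.08 -0.18  0.  ]
(641, -223, 96, 82, -19.2, 422, 280) rack xy 0.0017 0.0597 rel tcp 0.1358 -0.0054
```

The board stayed put as the blade left it. Withdraw fully and go to the second board.

Run:
```python
from plan import *
b=np.array([.693,.150]); y=29.0; d=np.array([np.cos(np.radians(y)),np.sin(np.radians(y))])
q=b-.24*d; f=b-.1105*d; print(q,f)
plan([(.4092,-.1368,.1195,160.83),(*q,.175,y-180,.3),(*q,.1036,y-180,.2)],0,start=(.5155,-.1737,.1195,160.83))
```

```text
[0.48309127 0.03364569] [0.59635452 0.09642854]
[0.75, -0.0, -0.0] -0.0
  -> [0.4092, -0.1368, 0.1195] 160.83
[-0.046, 0.617, -0.185] -0.268
[-0.294, 0.545, -0.185] -0.268
  -> [0.483, 0.0336, 0.175] 209.07
[-0.0, -0.0, 0.476] 0.001
  -> [0.483, 0.0336, 0.1036] 208.98
```

Emit:
send_rows --moves '[{"slide":[0.1,0,0],"turn":0,"gripper":0},{"slide":[0.25,0,0],"turn":0,"gripper":0},{"slide":[0.42,0,0],"turn":0,"gripper":0},{"slide":[0.6,0,0],"turn":0,"gripper":0},{"slide":[0.75,0,0],"turn":0,"gripper":0}]'

```text
time_s: 19.52
tcp_pos: [0.4076, -0.1362, 0.1192]
eef_rot: [-180.0, -0.0, 160.7]
contact_force: [-0.1, 1.1, -1.4]
gripper_width: 0.0199
gripper_force: 54.5
```

Emit:
send_rows --moves '[{"slide":[-0.01,0.06,-0.08],"turn":-0.03,"gripper":0},{"slide":[-0.02,0.18,-0.16],"turn":-0.08,"gripper":0},{"slide":[-0.03,0.32,-0.185],"turn":-0.14,"gripper":0},{"slide":[-0.04,0.47,-0.185],"turn":-0.205,"gripper":0},{"slide":[-0.046,0.617,-0.185],"turn":-0.268,"gripper":0}]'

```text
time_s: 19.93
tcp_pos: [0.447, -0.0503, 0.148]
eef_rot: [180.0, 0.1, -174.9]
contact_force: [0.4, -0.8, -1.6]
gripper_width: 0.0194
gripper_force: 54.5
```

Emit:
send_rows --moves '[{"slide":[-0.06,0.11,-0.04],"turn":-0.054,"gripper":0},{"slide":[-0.12,0.22,-0.08],"turn":-0.108,"gripper":0},{"slide":[-0.18,0.33,-0.12],"turn":-0.161,"gripper":0},{"slide":[-0.24,0.44,-0.16],"turn":-0.215,"gripper":0},{"slide":[-0.294,0.545,-0.185],"turn":-0.268,"gripper":0}]'

```text
time_s: 20.35
tcp_pos: [0.484, 0.0351, 0.1758]
eef_rot: [-180.0, 0.1, -150.8]
contact_force: [0.4, -0.1, -1.7]
gripper_width: 0.0199
gripper_force: 54.5
```

Emit:
send_rows --moves '[{"slide":[0,0,0.12],"turn":0.001,"gripper":0},{"slide":[0,0,0.24],"turn":0.001,"gripper":0},{"slide":[0,0,0.36],"turn":0.001,"gripper":0},{"slide":[0,0,0.44],"turn":0.001,"gripper":0},{"slide":[0,0,0.476],"turn":0.001,"gripper":0}]'

```text
time_s: 20.77
tcp_pos: [0.4824, 0.0337, 0.1019]
eef_rot: [180.0, -0.1, -151.1]
contact_force: [-0.7, -1.4, -1.9]
gripper_width: 0.0196
gripper_force: 54.5
```

Run:
```python
from m import *; from rack import *
cap('side');cap('side')
s=get_state(); T=s['tcp_pos']; print(T.round(4),s['eef_rot'].round(2))
t=cap('top'); c=cap('side')
print('b2 top',rect(t,masks(t)['green'],.065,(270,120,345,245),close=5),'side',rect(c,masks(c)['green'],.065,(330,150,400,220),close=5))
for n,k,B in (('top',t,(360,130,500,240)),('side',c,(380,200,500,400))):
    for r in rect(k,masks(k)['green'],.080,B,close=5):
        o=(np.array(r[:2])/1000-RC); print(n,r,'rack xy',(o@rx).round(4),(o@ry).round(4))
y=np.radians(s['eef_rot'][2]+180); d=np.array([np.cos(y),np.sin(y),0]); n=np.array([-d[1],d[0],0])
for sg in (1,-1):
  for k in (t,c):
    print('pred tip',proj(k,T+.1465*d+sg*.024*n-[0,0,.0475]).round(1))
for k in (t,c):
    H=hsv(k); m=((H[...,1]<50)&(H[...,2]>140)).astype(np.uint8); u=proj(k,T+.12*d-[0,0,.0475]).astype(int)
    lab,L=cv2.connectedComponents(m)[:2]; b=np.zeros_like(m); b[u[1]-22:u[1]+22,u[0]-26:u[0]+26]=m[u[1]-22:u[1]+22,u[0]-26:u[0]+26]
    for q in cv2.findContours(b,0,2)[0]:
        if cv2.contourArea(q)>15: print('seen',cv2.boxPoints(cv2.minAreaRect(q)).round(1).tolist())
a=cv2.resize(t['img'][130:280,270:500],None,fx=2.5,fy=2.5,interpolation=cv2.INTER_CUBIC)
b=cv2.resize(c['img'][160:310,320:400],None,fx=2.5,fy=2.5,interpolation=cv2.INTER_CUBIC)
cv2.imwrite('pics/b2.png',np.hstack([a,b])[:,:,::-1])
```

```text
[0.4828 0.0337 0.1029] [ 1.800e+02 -1.000e-01 -1.511e+02]
b2 top [(699, 134, 97, 81, 28.1, 304, 157)] side [(701, 128, 99, 80, 27.4, 370, 186)]
top (642, -218, 98, 80, -18.8, 411, 172) rack xy 0.001 0.0647
side (641, -224, 95, 82, -18.9, 422, 280) rack xy 0.002 0.0587
pred tip [307.3 186.8]
pred tip [339.2 199.2]
pred tip [319.8 179.9]
pred tip [353.3 206.2]
seen [[305.79998779296875, 187.6999969482422], [319.29998779296875, 180.0], [321.20001220703125, 183.3000030517578], [307.70001220703125, 191.0]]
seen [[324.6000061035156, 168.1999969482422], [327.79998779296875, 166.60000610351562], [331.6000061035156, 174.1999969482422], [328.3999938964844, 175.8000030517578]]
seen [[316.29998779296875, 224.6999969482422], [317.8999938964844, 216.39999389648438], [321.3999938964844, 217.10000610351562], [319.70001220703125, 225.3000030517578]]
seen [[331.0, 228.0], [331.0, 209.0], [365.0, 209.0], [365.0, 228.0]]
seen [[314.0, 185.0], [334.0, 185.0], [334.0, 201.0], [314.0, 201.0]]
```

View pics/b2.png

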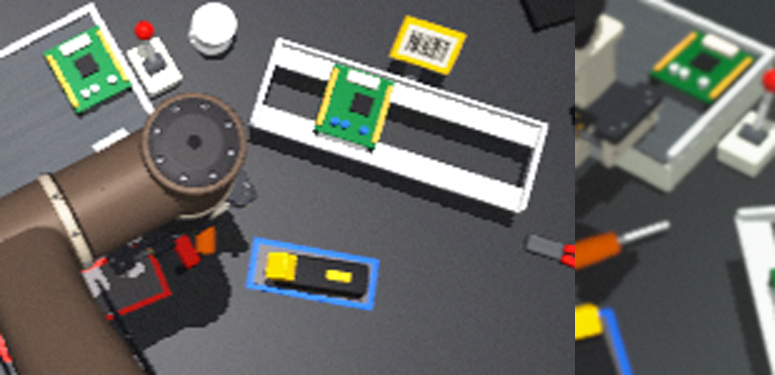

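The second board was knocked: the top camera now puts it at (0.699,0.134), yaw 28°. The first board stands at rack (0.001, 0.065). I'll re-aim and insert.

Run:
```python
from plan import *
b=np.array([.6995,.133]); y=28.0; d=np.array([np.cos(np.radians(y)),np.sin(np.radians(y))])
plan([(*(b-.235*d),.1036,y-180,.1),(*(b-.1105*d),.1036,y-180,.11)],0,start=(.483,.0336,.1036,208.98))
```

```text
[-0.017, -0.093, -0.0] 0.011
  -> [0.492, 0.0226, 0.1036] 207.99
[-0.277, 0.0, -0.0] -0.0
[-0.277, 0.0, -0.0] -0.0
[-0.276, 0.0, -0.0] -0.0
  -> [0.6019, 0.0811, 0.1036] 207.99
```

Emit:
send_rows --moves '[{"slide":[-0.006,-0.03,0],"turn":0.004,"gripper":0},{"slide":[-0.012,-0.06,0],"turn":0.008,"gripper":0},{"slide":[-0.017,-0.093,0],"turn":0.011,"gripper":0},{"slide":[-0.017,-0.093,0],"turn":0.011,"gripper":0},{"slide":[-0.017,-0.093,0],"turn":0.011,"gripper":0}]'

```text
time_s: 21.38
tcp_pos: [0.4924, 0.0226, 0.1037]
eef_rot: [-180.0, 0.0, -152.2]
contact_force: [-0.9, 1.1, -1.8]
gripper_width: 0.0196
gripper_force: 54.5
```

Emit:
send_rows --moves '[{"slide":[-0.055,0,0],"turn":0,"gripper":0},{"slide":[-0.11,0,0],"turn":0,"gripper":0},{"slide":[-0.166,0,0],"turn":0,"gripper":0},{"slide":[-0.222,0,0],"turn":0,"gripper":0},{"slide":[-0.277,0,0],"turn":0,"gripper":0}]'

```text
time_s: 21.8
tcp_pos: [0.5299, 0.0431, 0.1034]
eef_rot: [-180.0, -0.0, -152.1]
contact_force: [-0.0, 0.4, -1.6]
gripper_width: 0.0196
gripper_force: 54.5
```

Emit:
send_rows --moves '[{"slide":[-0.055,0,0],"turn":0,"gripper":0},{"slide":[-0.11,0,0],"turn":0,"gripper":0},{"slide":[-0.166,0,0],"turn":0,"gripper":0},{"slide":[-0.222,0,0],"turn":0,"gripper":0},{"slide":[-0.277,0,0],"turn":0,"gripper":0}]'

```text
time_s: 22.22
tcp_pos: [0.5663, 0.0622, 0.1035]
eef_rot: [-180.0, -0.0, -152.1]
contact_force: [0.5, -0.3, -1.6]
gripper_width: 0.0193
gripper_force: 54.5
```

Emit:
send_rows --moves '[{"slide":[-0.055,0,0],"turn":0,"gripper":0},{"slide":[-0.11,0,0],"turn":0,"gripper":0},{"slide":[-0.166,0,0],"turn":0,"gripper":0},{"slide":[-0.222,0,0],"turn":0,"gripper":0},{"slide":[-0.276,0,0],"turn":0,"gripper":0}]'

```text
time_s: 22.63
tcp_pos: [0.6029, 0.0816, 0.1035]
eef_rot: [-180.0, -0.0, -152.1]
contact_force: [-0.6, -0.6, -1.5]
gripper_width: 0.0196
gripper_force: 54.5
```

Run:
```python
from m import *
cap('side');cap('side')
s=get_state(); T=s['tcp_pos']; print(T.round(4),s['eef_rot'].round(2),s['contact_force'].round(1))
c=cap('side');t=cap('top')
print('side',rect(c,masks(c)['green'],.065,(330,150,400,220),close=5),'top',rect(t,masks(t)['green'],.065,(270,120,345,245),close=5))
```

```text
[0.6033 0.0818 0.1034] [-1.7999e+02  2.0000e-02 -1.5208e+02] [ 0.4  0.  -1.1]
side [] top []
```

Emit:
send_rows --moves '[{"slide":[0,0,-0.02],"turn":0,"gripper":0},{"slide":[0,0,-0.04],"turn":0,"gripper":0},{"slide":[0,0,-0.06],"turn":0,"gripper":0},{"slide":[0,0,-0.08],"turn":0,"gripper":0},{"slide":[0,0,-0.1],"turn":0,"gripper":0}]'

```text
time_s: 23.25
tcp_pos: [0.6019, 0.0811, 0.119]
eef_rot: [180.0, -0.0, -152.1]
contact_force: [0.4, 0.4, -3.7]
gripper_width: 0.02
gripper_force: 54.5
```

Emit:
send_rows --moves '[{"slide":[0,0,-0.05],"turn":0,"gripper":0},{"slide":[0,0,-0.1],"turn":0,"gripper":0},{"slide":[0,0,-0.16],"turn":0,"gripper":0},{"slide":[0,0,-0.23],"turn":0,"gripper":0},{"slide":[0,0,-0.3],"turn":0,"gripper":0}]'

```text
time_s: 23.67
tcp_pos: [0.6023, 0.0812, 0.1649]
eef_rot: [-180.0, 0.0, -152.1]
contact_force: [-0.2, -0.3, -2.5]
gripper_width: 0.0197
gripper_force: 54.5
```

Emit:
send_rows --moves '[{"slide":[0,0,-0.06],"turn":0,"gripper":0},{"slide":[0,0,-0.12],"turn":0,"gripper":0},{"slide":[0,0,-0.18],"turn":0,"gripper":0},{"slide":[0,0,-0.23],"turn":0,"gripper":0},{"slide":[0,0,-0.263],"turn":0,"gripper":0}]'

```text
time_s: 24.08
tcp_pos: [0.6025, 0.0813, 0.2043]
eef_rot: [-180.0, 0.1, -152.1]
contact_force: [-0.2, 0.4, -4.2]
gripper_width: 0.0195
gripper_force: 54.5
```

Run:
```python
from m import *; from plan import *; from rack import *
f=[]
for i in range(4): c=cap('side'); f.append(get_state()['contact_force'][2])
print(np.mean(f),get_state()['tcp_pos'].round(4))
T=get_state()['tcp_pos']; print('side',rect(c,masks(c)['green'],T[2]-.0435,(300,80,420,220),close=5), T[:2]+.1105*np.array([np.cos(.4887),np.sin(.4887)]))
q=rk(-.1105,-.065)
plan([(.47,-.02,.203,182,.19),(*q,.203,160.8,.19)],0,start=(.6019,.0811,.2031,207.99))
cv2.imwrite('pics/lift2.png',cv2.resize(c['img'][100:300,300:460],None,fx=3,fy=3)[:,:,::-1])
```

```text
-3.259925776184564 [0.6019 0.0812 0.2027]
side [(704, 124, 101, 74, 28.3, 375, 162)] [0.69949571 0.1330672 ]
[0.364, -0.061, 0.0] 0.096
[0.351, -0.115, 0.0] 0.096
[0.33, -0.166, 0.001] 0.096
  -> [0.47, -0.02, 0.203] 182.07
[-0.023, -0.474, -0.0] 0.059
[-0.067, -0.47, -0.0] 0.059
[-0.11, -0.462, -0.0] 0.059
[-0.152, -0.45, -0.0] 0.059
  -> [0.4941, -0.3039, 0.203] 160.83
```

View pics/lift2.png

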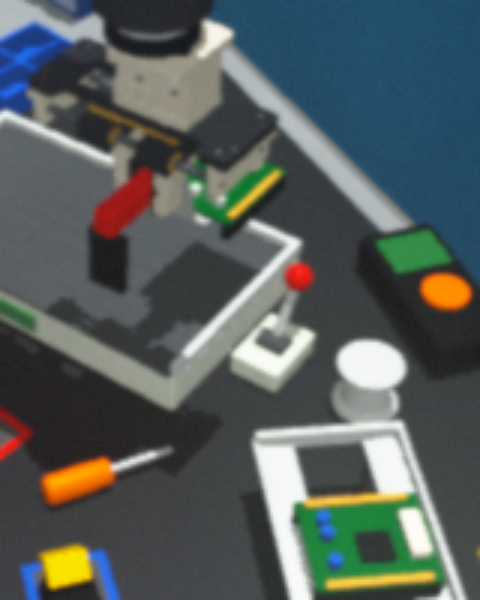

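The second board is lifted level (crop 240,195), the lever is leaning away, and the first board is on the rack. Carry on.

Emit:
send_rows --moves '[{"slide":[0.04,-0.006,0],"turn":0.01,"gripper":0},{"slide":[0.11,-0.018,0],"turn":0.028,"gripper":0},{"slide":[0.19,-0.031,0],"turn":0.05,"gripper":0},{"slide":[0.275,-0.046,0],"turn":0.073,"gripper":0},{"slide":[0.364,-0.061,0],"turn":0.096,"gripper":0}]'

```text
time_s: 24.7
tcp_pos: [0.5567, 0.0467, 0.2025]
eef_rot: [180.0, -0.1, -160.9]
contact_force: [-0.9, 0.3, -3.7]
gripper_width: 0.0198
gripper_force: 54.5
```

Emit:
send_rows --moves '[{"slide":[0.07,-0.023,0],"turn":0.019,"gripper":0},{"slide":[0.14,-0.046,0],"turn":0.038,"gripper":0},{"slide":[0.211,-0.069,0],"turn":0.058,"gripper":0},{"slide":[0.281,-0.092,0],"turn":0.077,"gripper":0},{"slide":[0.351,-0.115,0],"turn":0.096,"gripper":0}]'

```text
time_s: 25.12
tcp_pos: [0.5131, 0.0131, 0.2029]
eef_rot: [-180.0, -0.0, -169.6]
contact_force: [-0.0, -0.1, -2.9]
gripper_width: 0.0197
gripper_force: 54.5
```

Emit:
send_rows --moves '[{"slide":[0.07,-0.033,0],"turn":0.019,"gripper":0},{"slide":[0.14,-0.066,0],"turn":0.038,"gripper":0},{"slide":[0.21,-0.1,0],"turn":0.058,"gripper":0},{"slide":[0.275,-0.135,0],"turn":0.077,"gripper":0},{"slide":[0.33,-0.166,0.001],"turn":0.096,"gripper":0}]'

```text
time_s: 25.53
tcp_pos: [0.469, -0.0204, 0.2029]
eef_rot: [180.0, 0.0, -178.2]
contact_force: [0.4, 0.3, -3.2]
gripper_width: 0.0197
gripper_force: 54.5
```

Emit:
send_rows --moves '[{"slide":[-0.003,-0.07,0],"turn":0.01,"gripper":0},{"slide":[-0.007,-0.16,0],"turn":0.021,"gripper":0},{"slide":[-0.012,-0.26,0],"turn":0.033,"gripper":0},{"slide":[-0.017,-0.365,0],"turn":0.046,"gripper":0},{"slide":[-0.023,-0.474,0],"turn":0.059,"gripper":0}]'

```text
time_s: 25.95
tcp_pos: [0.4762, -0.0917, 0.203]
eef_rot: [-180.0, 0.0, 176.6]
contact_force: [-0.0, 0.5, -3.8]
gripper_width: 0.0201
gripper_force: 54.5
```

Emit:
send_rows --moves '[{"slide":[-0.013,-0.094,0],"turn":0.012,"gripper":0},{"slide":[-0.027,-0.188,0],"turn":0.024,"gripper":0},{"slide":[-0.04,-0.282,0],"turn":0.035,"gripper":0},{"slide":[-0.054,-0.376,0],"turn":0.047,"gripper":0},{"slide":[-0.067,-0.47,0],"turn":0.059,"gripper":0}]'

```text
time_s: 26.37
tcp_pos: [0.4821, -0.1629, 0.2028]
eef_rot: [-180.0, 0.0, 171.3]
contact_force: [-0.1, -0.1, -3.5]
gripper_width: 0.0199
gripper_force: 54.5
```

Emit:
send_rows --moves '[{"slide":[-0.022,-0.092,0],"turn":0.012,"gripper":0},{"slide":[-0.044,-0.185,0],"turn":0.024,"gripper":0},{"slide":[-0.066,-0.277,0],"turn":0.035,"gripper":0},{"slide":[-0.088,-0.37,0],"turn":0.047,"gripper":0},{"slide":[-0.11,-0.462,0],"turn":0.059,"gripper":0}]'

```text
time_s: 26.78
tcp_pos: [0.4878, -0.2339, 0.2027]
eef_rot: [-180.0, -0.0, 166.0]
contact_force: [-0.5, -0.1, -3.0]
gripper_width: 0.0198
gripper_force: 54.5
```

Emit:
send_rows --moves '[{"slide":[-0.037,-0.11,0],"turn":0.015,"gripper":0},{"slide":[-0.072,-0.215,0],"turn":0.03,"gripper":0},{"slide":[-0.105,-0.31,0],"turn":0.042,"gripper":0},{"slide":[-0.132,-0.39,0],"turn":0.052,"gripper":0},{"slide":[-0.152,-0.45,0],"turn":0.059,"gripper":0}]'

```text
time_s: 27.2
tcp_pos: [0.4937, -0.3051, 0.2026]
eef_rot: [-180.0, -0.0, 160.6]
contact_force: [-1.7, 0.1, -2.8]
gripper_width: 0.0196
gripper_force: 54.5
```

Run:
```python
from m import *; from rack import *
cap('side');cap('side')
s=get_state(); T=s['tcp_pos']; print(T.round(4),s['eef_rot'].round(2))
t=cap('top'); c=cap('side')
for n,k,B in (('top',t,(350,110,500,260)),('side',c,(360,170,560,400))):
  for z in (T[2]-.0435,.080):
    for r in rect(k,masks(k)['green'],z,B,close=5):
        o=(np.array(r[:2])/1000-RC); e=np.array(r[:2])/1000-T[:2]; print(n,round(z,3),r,'rack xy',(o@rx).round(4),(o@ry).round(4),'rel tcp',(e@rx).round(4),(e@ry).round(4))
```

```text
[ 0.4936 -0.305   0.2025] [-1.7998e+02 -3.0000e-02  1.6063e+02]
side 0.159 (610, -314, 152, 97, 70.1, 441, 300) rack xy 0.0023 -0.0365 rel tcp 0.1128 0.0298
side 0.159 (820, -38, 54, 29, 40.2, 443, 184) rack xy 0.1099 0.2932 rel tcp 0.2204 0.3595
side 0.08 (653, -273, 168, 107, 70.1, 441, 300) rack xy 0.0294 0.0164 rel tcp 0.14 0.0826
side 0.08 (885, 32, 59, 32, 40.2, 443, 184) rack xy 0.1482 0.3807 rel tcp 0.2588 0.447
```

Board x sits correctly over the rack. Lower and release.

Emit:
send_rows --moves '[{"slide":[0,0,0.04],"turn":0,"gripper":0},{"slide":[0,0,0.1],"turn":0,"gripper":0},{"slide":[0,0,0.17],"turn":0,"gripper":0},{"slide":[0,0,0.24],"turn":0,"gripper":0},{"slide":[0,0,0.3],"turn":0,"gripper":0}]'

```text
time_s: 27.82
tcp_pos: [0.4932, -0.303, 0.1561]
eef_rot: [180.0, -0.1, 160.8]
contact_force: [-0.3, -0.0, -2.5]
gripper_width: 0.0196
gripper_force: 54.5
```

Emit:
send_rows --moves '[{"slide":[0,0,0.05],"turn":0,"gripper":0},{"slide":[0,0,0.09],"turn":0,"gripper":0},{"slide":[0,0,0.13],"turn":0,"gripper":0},{"slide":[0,0,0.16],"turn":0,"gripper":0},{"slide":[0,0,0.18],"turn":0,"gripper":0}]'

```text
time_s: 28.23
tcp_pos: [0.4937, -0.3036, 0.1303]
eef_rot: [-180.0, -0.0, 160.7]
contact_force: [0.3, 0.1, -2.9]
gripper_width: 0.0198
gripper_force: 54.5
```

Emit:
send_rows --moves '[{"slide":[0,0,0.016],"turn":0,"gripper":0},{"slide":[0,0,0.032],"turn":0,"gripper":0},{"slide":[0,0,0.048],"turn":0,"gripper":0},{"slide":[0,0,0.064],"turn":0,"gripper":0},{"slide":[0,0,0.077],"turn":0,"gripper":0}]'

```text
time_s: 28.65
tcp_pos: [0.4941, -0.3037, 0.1195]
eef_rot: [-180.0, 0.1, 160.8]
contact_force: [0.7, 0.2, -1.4]
gripper_width: 0.0197
gripper_force: 54.5
```

Emit:
send_rows --moves '[{"slide":[0.03,0,0],"turn":0,"gripper":0},{"slide":[0.06,0,0],"turn":0,"gripper":0},{"slide":[0.09,0,0],"turn":0,"gripper":0},{"slide":[0.12,0,0],"turn":0,"gripper":0},{"slide":[0.15,0,0],"turn":0,"gripper":0}]'

```text
time_s: 29.07
tcp_pos: [0.472, -0.296, 0.1195]
eef_rot: [180.0, 0.0, 160.7]
contact_force: [-0.7, 0.2, -1.6]
gripper_width: 0.0194
gripper_force: 54.5
```

Run:
```python
from m import *; from rack import *
cap('side');cap('side')
s=get_state(); T=s['tcp_pos']; print(T.round(4),s['eef_rot'].round(2),s['contact_force'].round(1),s['joints'].round(1))
t=cap('top'); c=cap('side')
for n,k,B in (('top',t,(350,110,500,260)),('side',c,(390,200,560,400))):
    for r in rect(k,masks(k)['green'],.08,B,close=3):
        o=(np.array(r[:2])/1000-RC); e=np.array(r[:2])/1000-T[:2]; print(n,r,'rack xy',(o@rx).round(4),(o@ry).round(4),'rel tcp',(e@rx).round(4),(e@ry).round(4))
```

```text
[ 0.4717 -0.2959  0.1196] [179.99   0.   160.74] [ 0.3 -1.  -1.4] [-12.   14.9 -22.6  -0.  -52.5 -97.3]
side (598, -346, 96, 82, -19.7, 438, 332) rack xy 0.0015 -0.0706 rel tcp 0.1357 -0.0058
side (642, -224, 94, 82, -18.5, 424, 280) rack xy 0.0029 0.0591 rel tcp 0.1372 0.1239
```

Run:
```python
from plan import *
w=np.array([.4941,-.3039])-.1375*np.array([.9445,-.3284])
plan([(*w,.1195,160.83,.3),(*w,.18,160.83,.3),(.413,.110,.18,-68.2,.3),(.413,.110,.0515,-68.2,.15)],0,start=(.4729,-.2965,.1195,160.83))
```

```text
[0.767, -0.0, -0.0] -0.0
  -> [0.3642, -0.2587, 0.1195] 160.83
[-0.0, -0.0, -0.403] -0.0
  -> [0.3642, -0.2587, 0.18] 160.83
[0.1, 0.486, -0.0] -0.291
[-0.125, 0.48, -0.0] -0.291
[-0.323, 0.376, -0.0] -0.291
[-0.456, 0.194, -0.0] -0.291
[-0.495, -0.027, -0.0] -0.291
  -> [0.413, 0.1099, 0.18] 291.78
[-0.0, -0.0, 0.285] -0.0
[-0.0, -0.0, 0.286] -0.0
[-0.0, -0.0, 0.285] -0.0
  -> [0.413, 0.1099, 0.0516] 291.78
```

Run:
```python
from plan import *
plan([(.45,-.08,.18,-138,.3),(.413,.110,.18,-68.2,.3)],0,start=(.3642,-.2587,.18,160.83))
```

```text
[-0.075, 0.657, -0.0] -0.34
[-0.398, 0.527, -0.0] -0.34
  -> [0.45, -0.08, 0.18] 222.03
[-0.222, 0.369, -0.0] -0.258
[-0.349, 0.251, -0.0] -0.258
[-0.42, 0.094, -0.0] -0.258
  -> [0.413, 0.1101, 0.18] 291.69
```

Emit:
send_rows --moves '[{"slide":[0.11,0,0],"turn":0,"gripper":0},{"slide":[0.27,0,0],"turn":0,"gripper":0},{"slide":[0.45,0,0],"turn":0,"gripper":0},{"slide":[0.62,0,0],"turn":0,"gripper":0},{"slide":[0.767,0,0],"turn":0,"gripper":0}]'

```text
time_s: 29.68
tcp_pos: [0.3625, -0.2578, 0.1192]
eef_rot: [180.0, -0.0, 160.7]
contact_force: [-1.3, 0.6, -1.5]
gripper_width: 0.0201
gripper_force: 54.5
```

Emit:
send_rows --moves '[{"slide":[0,0,-0.1],"turn":0,"gripper":0},{"slide":[0,0,-0.2],"turn":0,"gripper":0},{"slide":[0,0,-0.3],"turn":0,"gripper":0},{"slide":[0,0,-0.403],"turn":0,"gripper":0},{"slide":[0,0,-0.403],"turn":0,"gripper":0}]'

```text
time_s: 30.1
tcp_pos: [0.3658, -0.259, 0.1829]
eef_rot: [-180.0, 0.3, 160.8]
contact_force: [0.6, -0.4, -1.6]
gripper_width: 0.0194
gripper_force: 54.5
```

Emit:
send_rows --moves '[{"slide":[-0.015,0.131,0],"turn":-0.068,"gripper":0},{"slide":[-0.03,0.263,0],"turn":-0.136,"gripper":0},{"slide":[-0.045,0.394,0],"turn":-0.204,"gripper":0},{"slide":[-0.06,0.526,0],"turn":-0.272,"gripper":0},{"slide":[-0.075,0.657,0],"turn":-0.34,"gripper":0}]'

```text
time_s: 30.52
tcp_pos: [0.4072, -0.168, 0.1792]
eef_rot: [180.0, -0.0, -168.4]
contact_force: [-0.1, -0.3, -1.9]
gripper_width: 0.0198
gripper_force: 54.5
```

Emit:
send_rows --moves '[{"slide":[-0.08,0.105,0],"turn":-0.068,"gripper":0},{"slide":[-0.16,0.211,0],"turn":-0.136,"gripper":0},{"slide":[-0.239,0.316,0],"turn":-0.204,"gripper":0},{"slide":[-0.318,0.422,0],"turn":-0.272,"gripper":0},{"slide":[-0.398,0.527,0],"turn":-0.34,"gripper":0}]'

```text
time_s: 30.93
tcp_pos: [0.4502, -0.0787, 0.1791]
eef_rot: [180.0, -0.0, -137.8]
contact_force: [0.4, -0.6, -0.9]
gripper_width: 0.0196
gripper_force: 54.5
```

Emit:
send_rows --moves '[{"slide":[-0.044,0.074,0],"turn":-0.052,"gripper":0},{"slide":[-0.089,0.148,0],"turn":-0.103,"gripper":0},{"slide":[-0.133,0.221,0],"turn":-0.155,"gripper":0},{"slide":[-0.178,0.295,0],"turn":-0.206,"gripper":0},{"slide":[-0.222,0.369,0],"turn":-0.258,"gripper":0}]'

```text
time_s: 31.35
tcp_pos: [0.4375, -0.0156, 0.1791]
eef_rot: [180.0, -0.0, -114.6]
contact_force: [0.6, -0.2, -0.8]
gripper_width: 0.0195
gripper_force: 54.5
```

Emit:
send_rows --moves '[{"slide":[-0.07,0.05,0],"turn":-0.052,"gripper":0},{"slide":[-0.14,0.1,0],"turn":-0.103,"gripper":0},{"slide":[-0.209,0.151,0],"turn":-0.155,"gripper":0},{"slide":[-0.279,0.201,0],"turn":-0.206,"gripper":0},{"slide":[-0.349,0.251,0],"turn":-0.258,"gripper":0}]'

```text
time_s: 31.77
tcp_pos: [0.4253, 0.0477, 0.1791]
eef_rot: [180.0, -0.0, -91.4]
contact_force: [0.2, 0.6, -1.5]
gripper_width: 0.0196
gripper_force: 54.5
```

Emit:
send_rows --moves '[{"slide":[-0.1,0.022,0],"turn":-0.06,"gripper":0},{"slide":[-0.2,0.045,0],"turn":-0.12,"gripper":0},{"slide":[-0.29,0.065,0],"turn":-0.175,"gripper":0},{"slide":[-0.36,0.08,0],"turn":-0.22,"gripper":0},{"slide":[-0.42,0.094,0],"turn":-0.258,"gripper":0}]'

```text
time_s: 32.18
tcp_pos: [0.413, 0.1113, 0.1792]
eef_rot: [180.0, 0.0, -68.2]
contact_force: [0.5, 0.3, -2.1]
gripper_width: 0.0193
gripper_force: 54.5
```

Emit:
send_rows --moves '[{"slide":[0,0,0.08],"turn":0,"gripper":0},{"slide":[0,0,0.18],"turn":0,"gripper":0},{"slide":[0,0,0.3],"turn":0,"gripper":0},{"slide":[0,0,0.42],"turn":0,"gripper":0},{"slide":[0,0,0.53],"turn":0,"gripper":0}]'

```text
time_s: 32.6
tcp_pos: [0.413, 0.1104, 0.0989]
eef_rot: [180.0, 0.0, -68.4]
contact_force: [0.3, -0.5, -1.3]
gripper_width: 0.0199
gripper_force: 54.5
```

Emit:
send_rows --moves '[{"slide":[0,0,0.09],"turn":0,"gripper":0},{"slide":[0,0,0.17],"turn":0,"gripper":0},{"slide":[0,0,0.23],"turn":0,"gripper":0},{"slide":[0,0,0.28],"turn":0,"gripper":0},{"slide":[0,0,0.31],"turn":0,"gripper":0}]'

```text
time_s: 33.02
tcp_pos: [0.4129, 0.1102, 0.0526]
eef_rot: [179.9, -0.0, -68.4]
contact_force: [0.0, -0.2, -1.7]
gripper_width: 0.0196
gripper_force: 54.5
```

Run:
```python
from m import *; from rack import *
c=cap('side');c=cap('side');s=get_state(); T=s['tcp_pos']; print(T.round(4),s['eef_rot'].round(2),s['contact_force'].round(1),s['joints'].round(1))
t=cap('top')
for n,k,B in (('top',t,(350,110,500,260)),('side',c,(390,200,560,400))):
    for r in rect(k,masks(k)['green'],.08,B,close=3):
        o=(np.array(r[:2])/1000-RC); print(n,r,'rack xy',(o@rx).round(4),(o@ry).round(4))
print('blue',rect(t,masks(t)['blue'],.001,(360,220,430,260)))
print('scanner yel',rect(t,masks(t)['yellow'],.04,(360,215,430,265),close=1))
H=hsv(t); print('black',rect(t,H[...,2]<38,.034,(372,225,422,255),close=1)[:2])
for n in('top','side'):
  for k in ('scanner','scan_head'): print(n,k,[(np.round(d['location'],3).tolist(),round(d['p'],2)) for d in optics.look_for(n,k)])
cv2.imwrite('pics/sc.png',np.hstack([cv2.resize(t['img'][215:265,360:430],None,fx=5,fy=5,interpolation=cv2.INTER_CUBIC),cv2.resize(c['img'][140:270,190:320][40:,:][:50,:70] if 0 else c['img'][190:240,240:310],None,fx=5,fy=5,interpolation=cv2.INTER_CUBIC)])[:,:,::-1])
```

```text
[0.4129 0.1102 0.053 ] [ 1.7992e+02 -3.0000e-02 -6.8400e+01] [ 0.2 -0.2 -1.6] [ 41.6   8.9 -42.5  -0.  -38.7 -20. ]
top (598, -340, 95, 83, -19.6, 449, 183) rack xy -0.0005 -0.065
top (642, -218, 98, 80, -18.8, 411, 171) rack xy 0.001 0.0647
side (598, -346, 96, 82, -19.7, 438, 332) rack xy 0.0015 -0.0706
side (641, -223, 96, 82, -19.2, 421, 280) rack xy 0.0017 0.0597
blue [(429, -168, 171, 71, 79.1, 394, 239)]
scanner yel [(435, -119, 40, 33, 89.6, 382, 235), (421, -194, 33, 13, 78.1, 405, 239)]
black [(404, -168, 112, 6, 81.4, 397, 245)]
top scanner [([0.715, -0.313, 0.11], 0.72), ([0.422, -0.169, 0.033], 0.65)]
top scan_head [([0.431, -0.117, 0.05], 0.67)]
side scanner [([0.42, -0.181, 0.035], 0.81)]
side scan_head [([0.428, -0.129, 0.052], 0.6)]
```

View pics/sc.png

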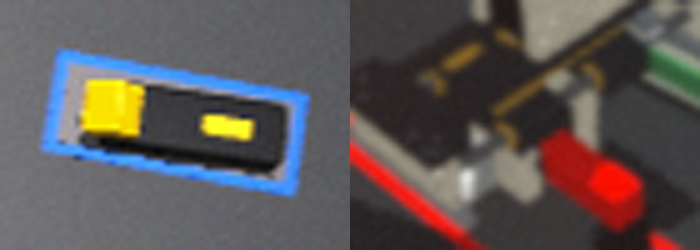

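Both boards are on the rack at (0,-65) and (1,+65) mm. The scanner lies parallel to its mat, with the head at crop (112,107) and the tail at (287,135). Next: release the spatula, and work out the scanner centre.

Emit:
send_rows --moves '[{"slide":[0,0,0.008],"turn":0,"gripper":0},{"slide":[0,0,0.016],"turn":0,"gripper":0},{"slide":[0,0,0.016],"turn":0,"gripper":1},{"slide":[0,0,0.016],"turn":0,"gripper":1},{"slide":[0,0,0.016],"turn":0,"gripper":1}]'

```text
time_s: 33.78
tcp_pos: [0.4135, 0.1106, 0.0515]
eef_rot: [-180.0, 0.0, -68.4]
contact_force: [0.1, 1.0, -0.1]
gripper_width: 0.0341
gripper_force: 0.0
```

Emit:
send_rows --moves '[{"slide":[0,0,0],"turn":0,"gripper":1},{"slide":[0,0,0],"turn":0,"gripper":1},{"slide":[0,0,0],"turn":0,"gripper":1},{"slide":[0,0,0],"turn":0,"gripper":1},{"slide":[0,0,0],"turn":0,"gripper":1}]'

```text
time_s: 34.2
tcp_pos: [0.4133, 0.1105, 0.0514]
eef_rot: [-180.0, -0.0, -68.4]
contact_force: [0.5, 0.0, 0.6]
gripper_width: 0.0675
gripper_force: 0.0
```

Emit:
send_rows --moves '[{"slide":[0,0,-0.06],"turn":0,"gripper":1},{"slide":[0,0,-0.2],"turn":0,"gripper":1},{"slide":[0,0,-0.4],"turn":0,"gripper":1},{"slide":[0,0,-0.6],"turn":0,"gripper":1},{"slide":[0,0,-0.85],"turn":0,"gripper":1}]'

```text
time_s: 34.62
tcp_pos: [0.4122, 0.1097, 0.1792]
eef_rot: [179.8, -0.0, -68.4]
contact_force: [1.7, 1.4, -0.9]
gripper_width: 0.0873
gripper_force: 0.0
```

Run:
```python
from m import *; from plan import *
s=get_state(); print(s['tcp_pos'].round(4),s['contact_force'].round(1),s['gripper_width'])
t=cap('top')
a=ray(t,360+287/5,215+133/5,.034); b=ray(t,360+82/5,215+107/5,.045); print('rear',a,'front',b, 'yaw',np.degrees(np.arctan2(*(b-a)[:2][::-1])))
print('origin from rear',a[:2]+.06*np.array([np.cos(1.414),np.sin(1.414)]),'from front',b[:2]-.07*np.array([np.cos(1.414),np.sin(1.414)]))
plan([(.43,-.04,.18,-90),(.427,-.176,.15,-99),(.427,-.176,.004,-99,.2)],1,start=(.413,.1101,.1791,-68.31))
```

```text
[0.4122 0.1097 0.1792] [ 1.7  1.4 -0.9] 0.08727465154132152
rear [ 0.41604157 -0.23609667  0.034     ] front [ 0.43288199 -0.10005219  0.045     ] yaw 82.94347412901558
origin from rear [ 0.42541085 -0.17683271] from front [ 0.42195116 -0.16919348]
[0.486, 0.132, -0.003] 0.12
[0.502, 0.039, -0.003] 0.12
  -> [0.43, -0.04, 0.18] -89.91
[0.907, 0.022, 0.2] 0.101
  -> [0.4269, -0.1761, 0.15] -99.0
[-0.0, -0.0, 0.487] -0.0
[-0.0, -0.0, 0.486] -0.0
  -> [0.4269, -0.1761, 0.0041] -99.0
```

Emit:
send_rows --moves '[{"slide":[0.1,0.026,0],"turn":0.024,"gripper":1},{"slide":[0.2,0.053,0],"turn":0.048,"gripper":1},{"slide":[0.3,0.08,0],"turn":0.072,"gripper":1},{"slide":[0.4,0.106,0],"turn":0.096,"gripper":1},{"slide":[0.486,0.132,-0.003],"turn":0.12,"gripper":1}]'

```text
time_s: 35.08
tcp_pos: [0.4216, 0.0346, 0.1793]
eef_rot: [-180.0, 0.0, -79.3]
contact_force: [0.2, 0.9, -0.3]
gripper_width: 0.0877
gripper_force: 0.0
```

Emit:
send_rows --moves '[{"slide":[0.1,0.008,0],"turn":0.024,"gripper":1},{"slide":[0.2,0.016,0],"turn":0.048,"gripper":1},{"slide":[0.3,0.024,0],"turn":0.072,"gripper":1},{"slide":[0.4,0.032,0],"turn":0.096,"gripper":1},{"slide":[0.502,0.039,-0.003],"turn":0.12,"gripper":1}]'

```text
time_s: 35.5
tcp_pos: [0.4299, -0.0404, 0.1797]
eef_rot: [-180.0, 0.0, -90.1]
contact_force: [-0.1, 0.9, 0.3]
gripper_width: 0.0873
gripper_force: 0.0
```

Emit:
send_rows --moves '[{"slide":[0.18,0.007,0.04],"turn":0.02,"gripper":1},{"slide":[0.36,0.014,0.08],"turn":0.04,"gripper":1},{"slide":[0.55,0.02,0.12],"turn":0.06,"gripper":1},{"slide":[0.74,0.03,0.16],"turn":0.08,"gripper":1},{"slide":[0.907,0.034,0.2],"turn":0.101,"gripper":1}]'

```text
time_s: 35.92
tcp_pos: [0.4246, -0.1772, 0.1495]
eef_rot: [-180.0, 0.0, -99.2]
contact_force: [0.3, 0.6, -0.8]
gripper_width: 0.0881
gripper_force: 0.0
```

Emit:
send_rows --moves '[{"slide":[0,0,0.1],"turn":0,"gripper":1},{"slide":[0,0,0.22],"turn":0,"gripper":1},{"slide":[0,0,0.34],"turn":0,"gripper":1},{"slide":[0,0,0.46],"turn":0,"gripper":1},{"slide":[0,0,0.57],"turn":0,"gripper":1}]'

```text
time_s: 36.33
tcp_pos: [0.4247, -0.1759, 0.0633]
eef_rot: [180.0, 0.0, -99.1]
contact_force: [0.0, 0.6, -0.2]
gripper_width: 0.0877
gripper_force: 0.0
```

Emit:
send_rows --moves '[{"slide":[0,0,0.1],"turn":0,"gripper":1},{"slide":[0,0,0.2],"turn":0,"gripper":1},{"slide":[0,0,0.28],"turn":0,"gripper":1},{"slide":[0,0,0.34],"turn":0,"gripper":1},{"slide":[0,0,0.377],"turn":0,"gripper":1}]'

```text
time_s: 36.75
tcp_pos: [0.4245, -0.1757, 0.0067]
eef_rot: [179.9, -0.0, -99.1]
contact_force: [-0.3, -0.4, -0.2]
gripper_width: 0.0875
gripper_force: 0.0
```

Run:
```python
from m import *
cap('side'); c=cap('side'); s=get_state(); print(s['tcp_pos'].round(4),s['eef_rot'].round(2),s['contact_force'].round(1),s['joints'].round(1))
for k in ('scanner','scan_head'): print(k,[(np.round(d['location'],3).tolist(),round(d['p'],2)) for d in optics.look_for('side',k)])
print('yel',rect(c,masks(c)['yellow'],.045,(290,260,370,360),close=1))
```

```text
[ 0.4245 -0.1757  0.007 ] [ 1.7991e+02 -2.0000e-02 -9.9090e+01] [ 0.7  0.4 -0.3] [  2.2  16.3 -41.2  -0.  -32.6 -11.3]
scanner [([0.417, -0.205, 0.034], 0.61), ([0.638, -0.228, 0.079], 0.47)]
scan_head []
yel [(421, -204, 30, 12, 81.4, 330, 317)]
```

Run:
```python
from plan import *; from rack import *
q=rk(-.041,0); print(q)
plan([(*q,.178,RY-180,.25),(*q,.158,RY-180,.1)],0,start=(.4251,-.1761,.178,-99.0))
```

```text
[ 0.58108057 -0.26531647]
[0.106, -0.28, -0.0] 0.278
[-0.022, -0.299, -0.0] 0.278
[-0.146, -0.261, -0.0] 0.278
[-0.244, -0.175, -0.0] 0.278
  -> [0.5812, -0.2654, 0.178] -199.08
[0.001, 0.0, 0.133] 0.001
  -> [0.581, -0.2653, 0.158] -199.17
```

Emit:
send_rows --moves '[{"slide":[0,0,0],"turn":0,"gripper":0},{"slide":[0,0,0],"turn":0,"gripper":0},{"slide":[0,0,0],"turn":0,"gripper":0},{"slide":[0,0,0],"turn":0,"gripper":0},{"slide":[0,0,0],"turn":0,"gripper":0}]' --newtons 40

```text
time_s: 37.37
tcp_pos: [0.4251, -0.1757, 0.008]
eef_rot: [-180.0, 0.0, -99.1]
contact_force: [0.2, -0.5, -0.8]
gripper_width: 0.0597
gripper_force: 0.0
```

Emit:
send_rows --moves '[{"slide":[0,0,0],"turn":0,"gripper":0},{"slide":[0,0,0],"turn":0,"gripper":0},{"slide":[0,0,0],"turn":0,"gripper":0},{"slide":[0,0,0],"turn":0,"gripper":0},{"slide":[0,0,0],"turn":0,"gripper":0}]'

```text
time_s: 37.78
tcp_pos: [0.425, -0.1757, 0.0077]
eef_rot: [-180.0, -0.0, -99.1]
contact_force: [-0.8, -0.0, 0.9]
gripper_width: 0.042
gripper_force: 40.0
```

Emit:
send_rows --moves '[{"slide":[0,0,-0.08],"turn":0,"gripper":0},{"slide":[0,0,-0.18],"turn":0,"gripper":0},{"slide":[0,0,-0.3],"turn":0,"gripper":0},{"slide":[0,0,-0.45],"turn":0,"gripper":0},{"slide":[0,0,-0.6],"turn":0,"gripper":0}]'

```text
time_s: 38.2
tcp_pos: [0.424, -0.1757, 0.098]
eef_rot: [179.9, -0.0, -99.1]
contact_force: [0.9, -0.4, -1.9]
gripper_width: 0.0421
gripper_force: 40.0
```

Emit:
send_rows --moves '[{"slide":[0,0,-0.15],"turn":0,"gripper":0},{"slide":[0,0,-0.3],"turn":0,"gripper":0},{"slide":[0,0,-0.42],"turn":0,"gripper":0},{"slide":[0,0,-0.5],"turn":0,"gripper":0},{"slide":[0,0,-0.533],"turn":0,"gripper":0}]'

```text
time_s: 38.62
tcp_pos: [0.4255, -0.1757, 0.1793]
eef_rot: [-179.9, 0.0, -99.1]
contact_force: [-0.3, -0.6, -1.9]
gripper_width: 0.0419
gripper_force: 40.0
```

Emit:
send_rows --moves '[{"slide":[0.021,-0.056,0],"turn":0.056,"gripper":0},{"slide":[0.042,-0.112,0],"turn":0.111,"gripper":0},{"slide":[0.064,-0.168,0],"turn":0.167,"gripper":0},{"slide":[0.085,-0.224,0],"turn":0.222,"gripper":0},{"slide":[0.106,-0.28,0],"turn":0.278,"gripper":0}]'

```text
time_s: 39.03
tcp_pos: [0.4636, -0.1981, 0.1765]
eef_rot: [179.9, -0.0, -124.4]
contact_force: [0.4, 0.4, -2.4]
gripper_width: 0.0416
gripper_force: 40.0
```

Emit:
send_rows --moves '[{"slide":[-0.004,-0.06,0],"turn":0.056,"gripper":0},{"slide":[-0.009,-0.12,0],"turn":0.111,"gripper":0},{"slide":[-0.013,-0.179,0],"turn":0.167,"gripper":0},{"slide":[-0.018,-0.239,0],"turn":0.222,"gripper":0},{"slide":[-0.022,-0.299,0],"turn":0.278,"gripper":0}]'

```text
time_s: 39.45
tcp_pos: [0.5025, -0.2205, 0.1763]
eef_rot: [179.9, -0.1, -149.4]
contact_force: [-0.9, 0.8, -1.6]
gripper_width: 0.0416
gripper_force: 40.0
```

Emit:
send_rows --moves '[{"slide":[-0.029,-0.052,0],"turn":0.056,"gripper":0},{"slide":[-0.058,-0.104,0],"turn":0.111,"gripper":0},{"slide":[-0.088,-0.157,0],"turn":0.167,"gripper":0},{"slide":[-0.117,-0.209,0],"turn":0.222,"gripper":0},{"slide":[-0.146,-0.261,0],"turn":0.278,"gripper":0}]'

```text
time_s: 39.87
tcp_pos: [0.5414, -0.2428, 0.1761]
eef_rot: [179.9, -0.1, -174.4]
contact_force: [0.7, 0.8, -2.0]
gripper_width: 0.0416
gripper_force: 40.0
```

Emit:
send_rows --moves '[{"slide":[-0.055,-0.04,0],"turn":0.062,"gripper":0},{"slide":[-0.11,-0.08,0],"turn":0.125,"gripper":0},{"slide":[-0.165,-0.118,0],"turn":0.187,"gripper":0},{"slide":[-0.21,-0.15,0],"turn":0.24,"gripper":0},{"slide":[-0.244,-0.175,0],"turn":0.278,"gripper":0}]'

```text
time_s: 40.28
tcp_pos: [0.5808, -0.2653, 0.1759]
eef_rot: [-180.0, -0.1, 160.6]
contact_force: [0.0, -0.1, -2.7]
gripper_width: 0.0419
gripper_force: 40.0
```

Emit:
send_rows --moves '[{"slide":[0,0,0.03],"turn":0.001,"gripper":0},{"slide":[0,0,0.06],"turn":0.001,"gripper":0},{"slide":[0,0,0.09],"turn":0.001,"gripper":0},{"slide":[0,0,0.12],"turn":0.001,"gripper":0},{"slide":[0,0,0.133],"turn":0.001,"gripper":0}]'

```text
time_s: 40.7
tcp_pos: [0.58, -0.2648, 0.1565]
eef_rot: [-180.0, -0.1, 160.8]
contact_force: [-0.3, 0.6, -1.5]
gripper_width: 0.0417
gripper_force: 40.0
```

Run:
```python
from m import *; from rack import *
cap('side');t=cap('top'); c=cap('side'); s=get_state(); T=s['tcp_pos'];print(T.round(4),s['eef_rot'].round(2),s['contact_force'].round(1),s['gripper_width'])
for n in('top','side'):
  for k in ('scanner','scan_head','label'): print(n,k,[(np.round(d['location'],3).tolist(),round(d['p'],2)) for d in optics.look_for(n,k)])
y=np.radians(s['eef_rot'][2]+180); d=np.array([np.cos(y),np.sin(y),0])
O=np.array([*T[:2],T[2]-.0075])+.002*d; w=O+.068*d+[0,0,.030]; L=np.array([*rk(.1,0),.110]); b=(d-[0,0,1])/2**.5
print('window',w.round(3),'dist',(L-w)@b,'off',np.linalg.norm((L-w)-((L-w)@b)*b))
print('pred window px',proj(t,w),proj(c,w))
x,yy=proj(c,w).astype(int); 
cv2.imwrite('pics/scan.png',cv2.resize(c['img'][yy-70:yy+80,x-90:x+110],None,fx=3.5,fy=3.5,interpolation=cv2.INTER_CUBIC)[:,:,::-1]); print(x-90,yy-70)
```

```text
[ 0.5807 -0.2651  0.1576] [-1.7999e+02 -2.0000e-02  1.6078e+02] [-0.1  0.5 -2.7] 0.0421359239121573
top scanner [([0.54, -0.251, 0.182], 0.81)]
top scan_head []
top label []
side scanner [([0.538, -0.265, 0.183], 0.81)]
side scan_head [([0.637, -0.291, 0.196], 0.6), ([0.431, -0.177, 0.002], 0.23), ([0.737, 0.051, 0.078], 0.15)]
side label [([0.711, -0.315, 0.111], 0.79)]
window [ 0.647 -0.288  0.18 ] dist 0.10010045229535601 off 0.0009519224070982224
pred window px [440.77416129 161.5008319 ] [448.69032253 273.0750123 ]
358 203
```

View pics/scan.png

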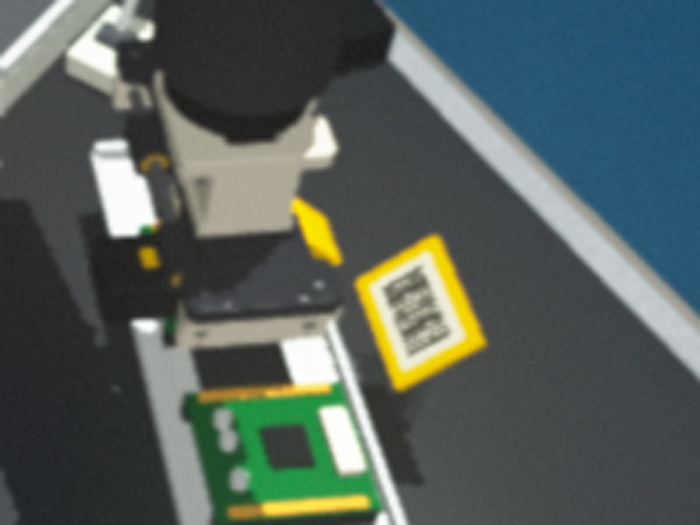

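The yellow head is at crop (320,235), where the window was predicted (317,245), and the beam geometry gives 100 mm with about 1 mm offset. Hold still for about 2.5 s.

Emit:
send_rows --moves '[{"slide":[0,0,0],"turn":0,"gripper":0},{"slide":[0,0,0],"turn":0,"gripper":0},{"slide":[0,0,0],"turn":0,"gripper":0},{"slide":[0,0,0],"turn":0,"gripper":0},{"slide":[0,0,0],"turn":0,"gripper":0}]'

```text
time_s: 41.57
tcp_pos: [0.5808, -0.2652, 0.1577]
eef_rot: [180.0, -0.0, 160.7]
contact_force: [-0.5, -0.5, -1.6]
gripper_width: 0.0415
gripper_force: 40.0
```

Emit:
send_rows --moves '[{"slide":[0,0,0],"turn":0,"gripper":0},{"slide":[0,0,0],"turn":0,"gripper":0},{"slide":[0,0,0],"turn":0,"gripper":0},{"slide":[0,0,0],"turn":0,"gripper":0},{"slide":[0,0,0],"turn":0,"gripper":0}]'

```text
time_s: 41.98
tcp_pos: [0.5809, -0.2652, 0.1577]
eef_rot: [180.0, 0.0, 160.7]
contact_force: [0.3, -0.7, -0.9]
gripper_width: 0.0415
gripper_force: 40.0
```

Emit:
send_rows --moves '[{"slide":[0,0,0],"turn":0,"gripper":0},{"slide":[0,0,0],"turn":0,"gripper":0},{"slide":[0,0,0],"turn":0,"gripper":0},{"slide":[0,0,0],"turn":0,"gripper":0},{"slide":[0,0,0],"turn":0,"gripper":0}]'

```text
time_s: 42.4
tcp_pos: [0.5809, -0.2652, 0.1577]
eef_rot: [180.0, 0.0, 160.7]
contact_force: [-0.3, 0.2, -1.7]
gripper_width: 0.042
gripper_force: 40.0
```

Emit:
send_rows --moves '[{"slide":[0,0,0],"turn":0,"gripper":0},{"slide":[0,0,0],"turn":0,"gripper":0},{"slide":[0,0,0],"turn":0,"gripper":0},{"slide":[0,0,0],"turn":0,"gripper":0},{"slide":[0,0,0],"turn":0,"gripper":0}]'

```text
time_s: 42.82
tcp_pos: [0.5809, -0.2652, 0.1577]
eef_rot: [180.0, 0.0, 160.7]
contact_force: [0.0, 0.5, -2.2]
gripper_width: 0.0417
gripper_force: 40.0
```

Emit:
send_rows --moves '[{"slide":[0,0,0],"turn":0,"gripper":0},{"slide":[0,0,0],"turn":0,"gripper":0},{"slide":[0,0,0],"turn":0,"gripper":0},{"slide":[0,0,0],"turn":0,"gripper":0},{"slide":[0,0,0],"turn":0,"gripper":0}]'

```text
time_s: 43.23
tcp_pos: [0.5809, -0.2652, 0.1577]
eef_rot: [180.0, 0.0, 160.7]
contact_force: [0.2, 0.3, -2.1]
gripper_width: 0.0417
gripper_force: 40.0
```

Emit:
send_rows --moves '[{"slide":[0,0,0],"turn":0,"gripper":0},{"slide":[0,0,0],"turn":0,"gripper":0},{"slide":[0,0,0],"turn":0,"gripper":0},{"slide":[0,0,0],"turn":0,"gripper":0},{"slide":[0,0,0],"turn":0,"gripper":0}]'

```text
time_s: 43.65
tcp_pos: [0.5809, -0.2652, 0.1577]
eef_rot: [180.0, 0.0, 160.7]
contact_force: [0.4, 0.1, -2.0]
gripper_width: 0.0418
gripper_force: 40.0
```

Emit:
send_rows --moves '[{"slide":[0,0,0],"turn":0,"gripper":0},{"slide":[0,0,0],"turn":0,"gripper":0},{"slide":[0,0,0],"turn":0,"gripper":0},{"slide":[0,0,0],"turn":0,"gripper":0},{"slide":[0,0,0],"turn":0,"gripper":0}]'

```text
time_s: 44.07
tcp_pos: [0.5809, -0.2652, 0.1577]
eef_rot: [-180.0, -0.0, 160.7]
contact_force: [0.2, -0.0, -1.7]
gripper_width: 0.0417
gripper_force: 40.0
```

Run:
```python
from plan import *; from rack import *
q=rk(-.041,0)
m=np.array([.427,-.178])-.002*np.array([np.cos(1.38),np.sin(1.38)])
plan([(*q,.178,160.83,.1),(*m,.178,-100,.25),(*m,.0085,-100,.15)],0,start=(.581,-.2653,.158,160.83))
```

```text
[-0.001, 0.0, -0.133] -0.0
  -> [0.5811, -0.2653, 0.178] 160.83
[0.29, 0.05, -0.0] -0.275
[0.242, 0.167, -0.0] -0.275
[0.151, 0.253, -0.0] -0.275
[0.031, 0.292, -0.0] -0.275
  -> [0.4267, -0.18, 0.178] 259.83
[-0.0, 0.0, 0.377] -0.001
[-0.0, 0.0, 0.376] -0.001
[-0.0, 0.0, 0.377] -0.001
  -> [0.4267, -0.18, 0.0085] 260.1
```

Emit:
send_rows --moves '[{"slide":[0,0,-0.03],"turn":0,"gripper":0},{"slide":[0,0,-0.07],"turn":0,"gripper":0},{"slide":[0,0,-0.11],"turn":0,"gripper":0},{"slide":[0,0,-0.133],"turn":0,"gripper":0},{"slide":[0,0,-0.133],"turn":0,"gripper":0}]'

```text
time_s: 44.48
tcp_pos: [0.5816, -0.2654, 0.1793]
eef_rot: [180.0, 0.1, 160.8]
contact_force: [0.2, -0.7, -1.6]
gripper_width: 0.0423
gripper_force: 40.0
```

Emit:
send_rows --moves '[{"slide":[0.058,0.01,0],"turn":-0.055,"gripper":0},{"slide":[0.116,0.02,0],"turn":-0.11,"gripper":0},{"slide":[0.174,0.03,0],"turn":-0.165,"gripper":0},{"slide":[0.232,0.04,0],"turn":-0.22,"gripper":0},{"slide":[0.29,0.05,0],"turn":-0.275,"gripper":0}]'

```text
time_s: 44.9
tcp_pos: [0.5419, -0.2435, 0.1777]
eef_rot: [180.0, 0.0, -174.3]
contact_force: [0.9, -0.1, -2.3]
gripper_width: 0.0415
gripper_force: 40.0
```

Emit:
send_rows --moves '[{"slide":[0.048,0.033,0],"turn":-0.055,"gripper":0},{"slide":[0.097,0.067,0],"turn":-0.11,"gripper":0},{"slide":[0.145,0.1,0],"turn":-0.165,"gripper":0},{"slide":[0.194,0.134,0],"turn":-0.22,"gripper":0},{"slide":[0.242,0.167,0],"turn":-0.275,"gripper":0}]'

```text
time_s: 45.32
tcp_pos: [0.5033, -0.2221, 0.1777]
eef_rot: [180.0, 0.0, -149.5]
contact_force: [-0.3, 0.1, -1.0]
gripper_width: 0.0418
gripper_force: 40.0
```

Emit:
send_rows --moves '[{"slide":[0.03,0.051,0],"turn":-0.055,"gripper":0},{"slide":[0.06,0.101,0],"turn":-0.11,"gripper":0},{"slide":[0.091,0.152,0],"turn":-0.165,"gripper":0},{"slide":[0.121,0.202,0],"turn":-0.22,"gripper":0},{"slide":[0.151,0.253,0],"turn":-0.275,"gripper":0}]'

```text
time_s: 45.73
tcp_pos: [0.4647, -0.2008, 0.1778]
eef_rot: [-180.0, 0.0, -124.8]
contact_force: [-0.4, -0.3, -2.1]
gripper_width: 0.0414
gripper_force: 40.0
```

Emit:
send_rows --moves '[{"slide":[0.006,0.065,0],"turn":-0.06,"gripper":0},{"slide":[0.013,0.13,0],"turn":-0.12,"gripper":0},{"slide":[0.02,0.19,0],"turn":-0.18,"gripper":0},{"slide":[0.026,0.245,0],"turn":-0.23,"gripper":0},{"slide":[0.031,0.292,0],"turn":-0.275,"gripper":0}]'

```text
time_s: 46.15
tcp_pos: [0.426, -0.1794, 0.1779]
eef_rot: [-180.0, 0.0, -100.0]
contact_force: [-0.4, 0.2, -2.2]
gripper_width: 0.0419
gripper_force: 40.0
```

Emit:
send_rows --moves '[{"slide":[0,0,0.1],"turn":0,"gripper":0},{"slide":[0,0,0.23],"turn":0,"gripper":0},{"slide":[0,0,0.37],"turn":0,"gripper":0},{"slide":[0,0,0.51],"turn":0,"gripper":0},{"slide":[0,0,0.65],"turn":0,"gripper":0}]'

```text
time_s: 46.57
tcp_pos: [0.4267, -0.1796, 0.0797]
eef_rot: [-179.9, 0.0, -100.3]
contact_force: [-0.9, -0.6, -2.3]
gripper_width: 0.0418
gripper_force: 40.0
```

Emit:
send_rows --moves '[{"slide":[0,0,0.12],"turn":0,"gripper":0},{"slide":[0,0,0.24],"turn":0,"gripper":0},{"slide":[0,0,0.34],"turn":0,"gripper":0},{"slide":[0,0,0.42],"turn":0,"gripper":0},{"slide":[0,0,0.475],"turn":0,"gripper":0}]'

```text
time_s: 46.98
tcp_pos: [0.4262, -0.1796, 0.0079]
eef_rot: [179.9, -0.0, -100.3]
contact_force: [-1.0, -0.3, -1.3]
gripper_width: 0.0417
gripper_force: 40.0
```

Emit:
send_rows --moves '[{"slide":[0,0,0.005],"turn":0,"gripper":0},{"slide":[0,0,0.007],"turn":0,"gripper":0},{"slide":[0,0,0.007],"turn":0,"gripper":0},{"slide":[0,0,0.007],"turn":0,"gripper":1},{"slide":[0,0,0.007],"turn":0,"gripper":1}]'

```text
time_s: 47.4
tcp_pos: [0.4271, -0.1797, 0.0084]
eef_rot: [-179.9, 0.0, -100.2]
contact_force: [0.0, 0.3, 1.1]
gripper_width: 0.0497
gripper_force: 0.0
```

Emit:
send_rows --moves '[{"slide":[0,0,0],"turn":0,"gripper":1},{"slide":[0,0,0],"turn":0,"gripper":1},{"slide":[0,0,0],"turn":0,"gripper":1},{"slide":[0,0,0],"turn":0,"gripper":1},{"slide":[0,0,0],"turn":0,"gripper":1}]'

```text
time_s: 47.82
tcp_pos: [0.4266, -0.1796, 0.0079]
eef_rot: [-180.0, 0.0, -100.3]
contact_force: [-0.5, 0.4, 0.4]
gripper_width: 0.0832
gripper_force: 0.0
```

Emit:
send_rows --moves '[{"slide":[0,0,-0.05],"turn":0,"gripper":1},{"slide":[0,0,-0.2],"turn":0,"gripper":1},{"slide":[0,0,-0.4],"turn":0,"gripper":1},{"slide":[0,0,-0.65],"turn":0,"gripper":1},{"slide":[0,0,-0.9],"turn":0,"gripper":1}]'

```text
time_s: 48.23
tcp_pos: [0.4256, -0.1796, 0.1446]
eef_rot: [179.9, -0.0, -100.3]
contact_force: [0.6, 0.6, 0.9]
gripper_width: 0.0877
gripper_force: 0.0
```

Emit:
send_rows --moves '[{"slide":[0,0,-0.25],"turn":0,"gripper":1},{"slide":[0,0,-0.5],"turn":0,"gripper":1},{"slide":[0,0,-0.75],"turn":0,"gripper":1},{"slide":[0,0,-0.9],"turn":0,"gripper":1},{"slide":[0,0,-0.9],"turn":0,"gripper":1}]'

```text
time_s: 48.65
tcp_pos: [0.4286, -0.1803, 0.2843]
eef_rot: [-179.4, 0.0, -100.2]
contact_force: [0.6, 1.1, -0.0]
gripper_width: 0.0872
gripper_force: 0.0
```

Run:
```python
from m import *; from rack import *
t=cap('top'); c=cap('side'); s=get_state(); print(s['tcp_pos'].round(4),s['contact_force'].round(1),s['joints'].round(1))
for n,k,B in (('top',t,(350,110,500,260)),('side',c,(390,200,560,400))):
    for r in rect(k,masks(k)['green'],.08,B,close=3):
        o=(np.array(r[:2])/1000-RC); print(n,r,'rack xy',(o@rx).round(4),(o@ry).round(4))
print('side scanner yel',rect(c,masks(c)['yellow'],.04,(290,260,370,360),close=1))
o=dict(c); o['img']=cv2.imread('pics/side0.png')[:,:,::-1].copy(); print(' before',rect(o,masks(o)['yellow'],.04,(290,260,370,360),close=1))
print('handle now',rect(c,masks(c)['red'],.082,(262,205,306,250),close=1)[:1],'before',rect(o,masks(o)['red'],.082,(262,205,306,250),close=1)[:1])
print('knob',rect(c,masks(c)['red'],.083,(370,180,415,235)))
for k in ('spatula','spatula_mat','scanner','scanner_mat','solder_spool','flux_bottle'): print(k,[(np.round(d['location'],3).tolist(),round(d['p'],2)) for d in optics.look_for('side',k)][:2])
a=c['img'][190:350,220:350]; b=o['img'][190:350,220:350]
cv2.imwrite('pics/end.png',cv2.resize(np.hstack([b,a]),None,fx=3,fy=3,interpolation=cv2.INTER_CUBIC)[:,:,::-1])
```

```text
[ 0.4266 -0.1795  0.2792] [-1.   0.2 -0.3] [  1.6  -2.  -19.9  -0.  -71.9 -11.9]
top (649, -223, 84, 76, -14.9, 411, 168) rack xy 0.0092 0.0623
top (638, -331, 31, 29, -0.5, 445, 172) rack xy 0.0344 -0.0433
side (598, -346, 96, 82, -19.7, 438, 332) rack xy 0.0015 -0.0706
side (641, -224, 95, 82, -18.9, 421, 280) rack xy 0.002 0.0587
side scanner yel [(438, -125, 37, 37, -11.1, 323, 289), (422, -204, 30, 11, 81.4, 331, 318)]
 before [(436, -121, 37, 37, -9.8, 321, 288), (422, -200, 34, 15, 81.3, 330, 317)]
handle now [(400, 127, 71, 25, -75.6, 269, 213)] before [(416, 98, 138, 33, -65.9, 280, 219)]
knob [(750, 55, 33, 25, 64.9, 399, 191)]
spatula [([0.382, 0.172, 0.001], 0.89)]
spatula_mat [([0.397, 0.124, -0.001], 0.75)]
scanner [([0.423, -0.187, 0.033], 0.69)]
scanner_mat [([0.417, -0.191, -0.0], 0.85)]
solder_spool [([0.756, -0.049, 0.052], 0.62), ([0.395, 0.128, -0.0], 0.36)]
flux_bottle [([0.492, 0.552, 0.06], 0.62)]
```

Scanner placed. I'll move the arm aside and check the spatula numerically before handing in.

Emit:
send_rows --moves '[{"slide":[0.2,-0.03,0],"turn":0,"gripper":1},{"slide":[0.4,-0.06,0],"turn":0,"gripper":1},{"slide":[0.6,-0.1,0],"turn":0,"gripper":1},{"slide":[0.8,-0.13,0],"turn":0,"gripper":1},{"slide":[0.95,-0.15,0],"turn":0,"gripper":1}]'

```text
time_s: 49.47
tcp_pos: [0.423, -0.3257, 0.277]
eef_rot: [179.9, -0.0, -100.3]
contact_force: [0.9, -0.0, 0.2]
gripper_width: 0.0879
gripper_force: 0.0
```

Emit:
send_rows --moves '[{"slide":[0,0,0],"turn":0,"gripper":1},{"slide":[0,0,0],"turn":0,"gripper":1},{"slide":[0,0,0],"turn":0,"gripper":1},{"slide":[0,0,0],"turn":0,"gripper":1},{"slide":[0,0,0],"turn":0,"gripper":1}]'

```text
time_s: 49.88
tcp_pos: [0.4234, -0.3231, 0.278]
eef_rot: [-180.0, 0.0, -100.2]
contact_force: [-0.6, 0.5, 0.6]
gripper_width: 0.0874
gripper_force: 0.0
```

Run:
```python
from m import *; from rack import *
t=cap('top'); c=cap('side'); s=get_state(); print(s['tcp_pos'].round(4),s['time_s'])
o=dict(t); o['img']=cv2.imread('pics/top0.png')[:,:,::-1].copy()
for n,k in (('now',t),('before',o)):
    H=hsv(k); m=(H[...,1]<60)&(H[...,2]>150)
    print(n,'redall',rect(k,masks(k)['red'],.001,(255,215,345,280))[:1],'blade',rect(k,m,.003,(265,235,305,275),close=1)[:1])
    print('  yel',rect(k,masks(k)['yellow'],.04,(360,215,430,265),close=1))
d=cv2.absdiff(t['img'],o['img'])[215:280,255:345].max(2); print('changed px in spatula area',(d>60).sum(), 'scanner area',(cv2.absdiff(t['img'],o['img'])[220:260,365:425].max(2)>60).sum())
o2=dict(c); o2['img']=cv2.imread('pics/side0.png')[:,:,::-1].copy()
for k in (c,o2): print('handle side',rect(k,masks(k)['red'],.082,(262,205,306,250),close=1)[:1])
```

```text
[ 0.4235 -0.3232  0.2781] 49.9833
now redall [(395, 149, 239, 80, -68.3, 300, 250)] blade [(379, 190, 135, 62, -68.1, 288, 254)]
  yel [(437, -123, 37, 36, 79.6, 383, 235)]
before redall [(395, 149, 240, 81, -68.3, 300, 250)] blade [(379, 190, 135, 62, -68.1, 288, 254)]
  yel [(435, -119, 40, 33, 89.6, 382, 236), (421, -194, 33, 13, 87.3, 405, 239)]
changed px in spatula area 131 scanner area 666
handle side [(414, 96, 139, 33, -68.3, 280, 220)]
handle side [(416, 98, 138, 33, -65.9, 280, 219)]
```

The spatula is within 3 mm of where it started on its mat, and the scanner is within about 5 mm. The boards and lever also check out, so I'll hand in.

```bash
python3 -c "
from plant import order
print(order.close_job())"
```

```text
the job is handed in; nothing more can be done
None
```

I handed the job in at about 50 s of the 208 s allowed, with no verdict returned: the lever is off (about 0.9 rad), both boards are on the rack, the scanner was held on the label for about 3 s, and the spatula and scanner are back on their mats.

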